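# Tidy the model-building bench

### The job

Tidy up the model-building bench in this order. First slide the blue floor pan along the drying rack's two grooves until it is fully home; then hang the file and the scraper by their eyes, one on each peg of the sloping board, lying against it; and last stand every paint jar that is there upright and centred on the disc of its own colour on the shelf, so that they make a neat row. Leave the glue bottle, the jar lid and the model seat where they are.

Things in the scene. Friction and masses are not known exactly. Their poses are not given: they have to be found in the camera images.
- pan: Blue plastic model-car floor pan lying flat on the green mat: a slab 140 (its x) x 100 (its y) x 5 mm thick, with a raised tunnel on top to grip, 90 mm long along x, 16 mm wide (y), centred, its top 38 mm above the underside. About 120 g. Origin: centre of the underside; z up. Either x end may go in first.
- rack: Fixed grey drying rack, 150 mm wide (y), 22 mm high. x is the slide-in direction, away from the robot. Floor 8 mm above the bench. Each side has a groove 8 mm high under an orange lip, for the slab's long edges: groove walls 104 mm apart, lips 84 mm apart, open between. Mouth at x = -60 mm, flared horns reach 37 mm further out; back stop at x = +66 mm. Origin: centre of its underside.
- rack_home (a point): Where the pan's origin is when the pan is fully home against the back stop: on the rack's floor, 8 mm above the bench.
- board: Fixed plywood tool board, 190 mm wide; its flat face, 200 mm long, rises away from the robot at 0.42 rad (24 deg) to the horizontal. Origin: on the bench under the middle of the low front edge; x horizontal, to the high side; y left. In this frame the face passes 12 mm above the origin, rises along (cos 0.42, 0, sin 0.42), normal (-sin 0.42, 0, cos 0.42).
- peg_left (a point): Foot of the left steel peg on the board's face (red ring), 170 mm up the slope. Peg 9 mm in diameter, standing 30 mm out square to the face. The two pegs are 100 mm apart.
- peg_right (a point): Foot of the right steel peg, the same.
- file: Flat file lying on the mat, 182 mm long along its x: orange handle 90 x 24 x 16 mm thick centred over the origin, 4 mm thick dark blade towards -x (to x = -100 mm), steel eye towards +x. Underside flat. About 90 g. Origin: underside of the handle, at its middle; z up.
- file_eye (a point): Centre of the file's eye, at the underside, 64 mm from the origin along +x: hole 20 mm in diameter in a steel ring 34 mm across and 6 mm thick.
- scraper: Scraper with a yellow handle: same handle, eye and origin as the file, with a steel blade 4 mm thick, widening to 36 mm, towards -x (to x = -100 mm). About 90 g.
- scraper_eye (a point): Centre of the scraper's eye, at the underside, 64 mm from the origin along +x, same size as the file's.
- step: Fixed low wooden shelf 140 mm deep (x) and 360 mm long (y), its top 24 mm above the bench, with a 9 mm high lip along the far edge. Five coloured discs 57 mm across lie on it in one row along y, 62 mm apart, in any order. Origin: centre of its underside.
- jar_red: Closed squat paint jar, red with an aluminium cap that has a red top: 54 mm in diameter all the way up, 46 mm high, heavier at the bottom, about 90 g, standing upright. Origin: centre of its underside. It may be absent.
- spot_red: The red disc on the shelf (flat, look only): the place of the red jar. Origin: its centre, on the shelf's top, 24 mm above the bench.
- jar_yellow: Closed squat paint jar, yellow with an aluminium cap that has a yellow top: 54 mm in diameter all the way up, 46 mm high, heavier at the bottom, about 90 g, standing upright. Origin: centre of its underside. It may be absent.
- spot_yellow: The yellow disc on the shelf (flat, look only): the place of the yellow jar. Origin: its centre, on the shelf's top, 24 mm above the bench.
- jar_green: Closed squat paint jar, green with an aluminium cap that has a green top: 54 mm in diameter all the way up, 46 mm high, heavier at the bottom, about 90 g, standing upright. Origin: centre of its underside. It may be absent.
- spot_green: The green disc on the shelf (flat, look only): the place of the green jar. Origin: its centre, on the shelf's top, 24 mm above the bench.
- jar_white: Closed squat paint jar, white with an aluminium cap that has a white top: 54 mm in diameter all the way up, 46 mm high, heavier at the bottom, about 90 g, standing upright. Origin: centre of its underside. It may be absent.
- spot_white: The white disc on the shelf (flat, look only): the place of the white jar. Origin: its centre, on the shelf's top, 24 mm above the bench.
- jar_black: Closed squat paint jar, black with an aluminium cap that has a black top: 54 mm in diameter all the way up, 46 mm high, heavier at the bottom, about 90 g, standing upright. Origin: centre of its underside. It may be absent.
- spot_black: The black disc on the shelf (flat, look only): the place of the black jar. Origin: its centre, on the shelf's top, 24 mm above the bench.
- glue: Bystander: glue bottle with orange cap, 44 mm in diameter, 110 mm high, standing beyond the work.
- lid: Bystander: aluminium jar lid, 64 mm across, 22 mm high.
- seat: Bystander: blue model-car seat, 50 x 70 mm, 62 mm high.
Things that resemble listed ones, but are neither listed nor needed, are in the scene too. What is shaped like the jar_yellow but brown is not meant.

How it is judged:
On the way, in this order (a step that is already met when the one before it is completed fails the run):
1. the floor pan is fully home in the drying rack (distance between pan and rack_home below 0.01 m and angle between the x axis of pan and the x axis of rack, either way round below 0.07 rad and angle between pan's own z axis and vertical below 0.06 rad), for 0.2 s.
2. file and scraper hang by their eyes, one on each peg (((distance between file_eye and peg_left below 0.0105 m and distance between scraper_eye and peg_right below 0.0105 m) or (distance between file_eye and peg_right below 0.0105 m and distance between scraper_eye and peg_left below 0.0105 m)) and angle between file's own z axis and vertical between 0.29 and 0.55 rad and angle between scraper's own z axis and vertical between 0.29 and 0.55 rad), for 0.2 s.
3. every jar that is there stands on the disc of its own colour (horizontal distance between jar_red and spot_red below 0.012 m and height (world z) of jar_red between 0.019 and 0.032 m and angle between each of jar_red, jar_yellow, jar_green, jar_white, jar_black's own z axis and vertical below 0.1 rad and horizontal distance between jar_yellow and spot_yellow below 0.012 m and height (world z) of jar_yellow between 0.019 and 0.032 m and horizontal distance between jar_green and spot_green below 0.012 m and height (world z) of jar_green between 0.019 and 0.032 m and horizontal distance between jar_white and spot_white below 0.012 m and height (world z) of jar_white between 0.019 and 0.032 m and horizontal distance between jar_black and spot_black below 0.012 m and height (world z) of jar_black between 0.019 and 0.032 m), for 0.2 s.
At the end, for the whole second after the job is handed in: The pan is flat, square within 4 deg and within 10 mm of home; file and scraper lie on the sloping face (7 deg), one per peg, eye within 10 mm of the peg foot; each jar present stands upright on the shelf within 12 mm of its own disc's centre; all at rest (all of step 1 and all of step 2 and all of step 3 and linear speed of each of pan, file, scraper, jar_red, jar_yellow, jar_green, jar_white, jar_black below 0.03 m/s); the robot touches nothing.
It fails at once if the glue is pushed away (distance of glue from where it was at the start of the episode above 0.03 m).
It fails at once if the lid is pushed away (distance of lid from where it was at the start of the episode above 0.03 m).
It fails at once if the seat is pushed away (distance of seat from where it was at the start of the episode above 0.03 m).
Of jar_red, jar_yellow, jar_green, jar_white, jar_black only 3 to 5 are there at a start; the rules pass over those that are not, and their reading is None.
At some moment in a run one of jar_red, jar_yellow, jar_green, jar_white, jar_black, file, scraper may be knocked a few centimetres aside while the robot is not near it.
It also fails if it takes over 208 s, if anything falls off the work surface, if the arm or the gripper's body presses on something with over 40 N, if the wrist force passes 120 N, or if a joint passes its speed limit or range.

### The arm

A 6-joint arm with a two-finger parallel gripper is mounted at the origin on the work surface. World frame = base frame: x ahead of the robot, y to its left, z up, the work surface at z = 0. Lengths are in m, angles in rad, forces in N, time in s.
With the tool pointing down it reaches from about 0.4 to 0.825 m from the base axis. Payload 7 kg.
Tool frame: the origin (TCP) lies on the centre line of the jaws, within the pads' length; the fingertips stand 22 mm ahead of it and the grasp point (between the pads) lies 3 mm ahead of it; z points along the fingers, y is the line along which they close (so a half turn about z gives the same grasp; the last joint's range is limited). The gripper opens to 88 mm and grips with 3 to 60 N. Pads are 19 mm wide; open, the fingers measure 130 mm over their backs; the gripper's body (78 mm by 193 mm) begins 47 mm behind the grasp point.
Start: joints at [1.395, 0.359, 0.012, 0, -1.224, -0.288], TCP at [0.302, 0.604, 0.249] pointing down, gripper open.
Joint ranges: [-3.07, 3.07], [-1.43, 2.12], [-1.02, 1.25], [-3.03, 1.67], [-3.05, -0], [-3.03, 3.03]. Speed limits (rad/s): [2.39, 2.39, 3.01, 3.14, 3.14, 3.14].

### API

Orientations are given as [roll, pitch, yaw] about the fixed x, y, z axes, in that order (R = Rz(yaw) Ry(pitch) Rx(roll)).
In Python, from station import arm gives the robot as it stands.
- The arm moves only by the tool arm_command, never from a script. Its argument "series" is one flat list of numbers, 7 for each row, row after row: the turn, a rotation vector about the tool's x, y, z each as a share of 90 degrees, from -1 to 1, then the shift along the tool's x, y, z each as a share of 0.1 m, from -1 to 1, then the opening, from 0 (shut) to 1 (fully open). A call has 1 to 8 rows; each row is the pose to reach, as a shift and turn from the pose commanded when the call began, along the tool's axes at that moment; what a row does not reach only later rows make up. A row lasts 1/8 s, in which the tool goes at most 62.5 mm and 10.7 degrees, less where a joint would pass 70% of its speed; a pose out of reach is approached as far as the arm can. A call with a number of a shift or a turn outside -1 to 1 is refused whole. A call with a gripper value outside its range is refused whole. The fingers move at their own pace and stop on an object; "force" is the grip in N (left out, the last holds). Time passes only in rows, so rows that repeat a pose let the fingers close. It gives the time, the measured TCP pose, the force, the opening and the grip force at its end, in the units of the state.
- arm.get_state(): the state, without advancing time (a new reading comes with each control period).
- arm.grab_frame(name): name is "scene" or "top"; returns the picture (420x560x3 uint8, blue, green, red); there is no depth.
- arm.camera_model(name): a dict with "fovy" (degrees; the focal length in pixels is half the picture's height over the tangent of half this angle, whatever the lens; pixels are square), "cx", "cy" (the principal point, pixels), "D" ([k1, k2, p1, p2, k3] as OpenCV has them; the pictures are not rectified), "pose" (4x4, takes a point from camera to world coordinates). Camera axes: x right, y down, z forward; pixel columns grow to the right and rows downward; lengths in m; the calibration is good to about 2 mm. A picture is of the moment at which its call begins. camera_model takes no time and is no camera call.
- arm.job_done(): hands the job in; it is judged then, once.
The state is a dict: "t": time; "q": joint angles; "qd": joint speeds; "joint_efforts": joint torques, N m; "eef_pos": TCP position; "ee_rot": TCP orientation; "force": force on the tool from outside, world axes, zero at the start; "moment": the same for the moment, N m; "width": finger opening in m; "gripper_force": force on a finger pad.
Only numpy, scipy, OpenCV 4.12 (cv2) and the standard library are available. Lean on these libraries where they do the work, as an engineer would, in place of code of your own. Each camera call takes 0.05 s, during which the arm holds its last target. There are 200 camera calls.

## Working session

There is one attempt and no reset: what is moved stays moved. The work goes in short steps, Python scripts to look and compute and a tool call to move; the robot and the scene stay as the last step left them, time stands still between calls to the robot, and variables do not carry over. Pictures are saved under pics/ and viewed, at most 14 in all, crops included, and the job is handed in when it is done.

Besides the shell and the picture viewer there is one more tool, called after "Emit:" as name(argument=value, ...) on one line, values as JSON. arm_command: Moves the arm, as the interface text tells. Its arguments: {"type":"object","properties":{"series":{"type":"array"},"force":{"type":"number"}},"required":["series"]}

```bash
ls; mkdir -p pics; python3 - <<'E'
from station import arm
import cv2
for n in("scene","top"):
    cv2.imwrite(f"pics/{n}0.png",arm.grab_frame(n)); m=arm.camera_model(n); print(n,m)
s=arm.get_state(); print(s)
E
```

```text
pics
scene {'fovy': 43.648827413064595, 'cx': 276.4541919237344, 'cy': 211.0033518925409, 'D': array([-0.18993557,  0.        ,  0.        ,  0.        ,  0.        ]), 'pose': array([[-0.29993911,  0.73569134, -0.60728476,  1.42421438],
       [ 0.95395567,  0.22980464, -0.19276514,  0.25833172],
       [-0.00225879, -0.63714054, -0.77074433,  1.1997738 ],
       [ 0.        ,  0.        ,  0.        ,  1.        ]])}
top {'fovy': 51.98201884368398, 'cx': 282.679051835976, 'cy': 207.97837123705816, 'D': array([-0.11810926,  0.        ,  0.        ,  0.        ,  0.        ]), 'pose': array([[ 0.05480902, -0.9762246 ,  0.20971769,  0.30938036],
       [-0.9984831 , -0.05468808,  0.00638013, -0.0440454 ],
       [ 0.00524062, -0.20974926, -0.97774116,  1.08800527],
       [ 0.        ,  0.        ,  0.        ,  1.        ]])}
{'t': 0.1, 'q': array([ 1.39506353e+00,  3.59305024e-01,  1.11357511e-02, -3.22661552e-04,
       -1.22413886e+00, -2.88066795e-01]), 'qd': array([-0.00067635, -0.00310416,  0.00264312,  0.00278723, -0.00028469,
        0.00042676]), 'joint_efforts': array([-9.62793092e-04, -5.84160590e+01,  2.93751991e+01,  7.01553985e+00,
        1.02136118e-02, -5.91985963e-05]), 'eef_pos': array([0.30181266, 0.60328653, 0.24771404]), 'ee_rot': array([ 3.14005696e+00, -1.38702539e-04, -4.63909342e-01]), 'force': array([ 0.31812062, -0.68337206,  0.42821558]), 'moment': array([ 0.03611381,  0.01776504, -0.01327334]), 'gripper_force': 0.0, 'width': 0.08771857384968158}
```

View pics/top0.png

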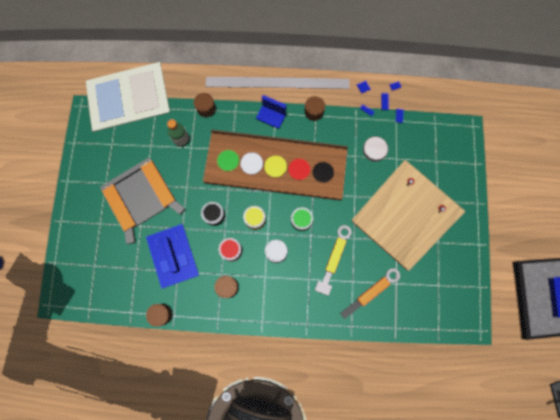

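View pics/scene0.png

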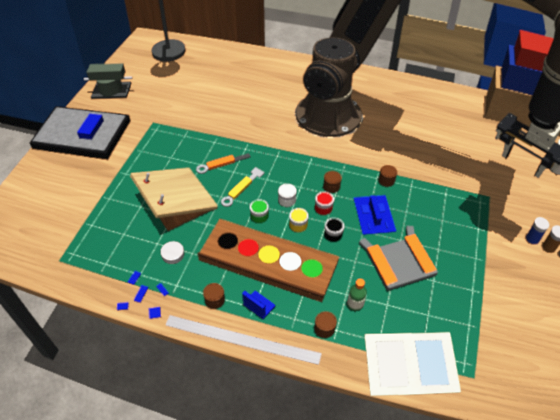

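The top view shows all five jars: black (213,212), yellow (254,216), green (302,217), red (230,249) and white (276,250). The pan is at (172,256), the rack (137,195), the scraper (336,257), the file (372,290) and the pegs (410,182) and (442,209). The shelf discs, left to right, are green, white, yellow, red and black. The brown jars at (226,287), (158,315), (204,104) and (315,107) are decoys. The scene view agrees.

```bash
cat > h.py <<'E'
from station import arm
import cv2, numpy as np
from scipy.spatial.transform import Rotation as R
def proj(cam,px,z):
    m=arm.camera_model(cam); f=210/np.tan(np.radians(m["fovy"]/2))
    K=np.array([[f,0,m["cx"]],[0,f,m["cy"]],[0,0,1.]])
    u=cv2.undistortPoints(np.float64(px).reshape(-1,1,2),K,m["D"]).reshape(-1,2)
    d=np.c_[u,np.ones(len(u))]@m["pose"][:3,:3].T; o=m["pose"][:3,3]
    return (o+d*((z-o[2])/d[:,2])[:,None])[:,:2]
def mask(img,lo,hi,roi):
    "hsv range (hue may wrap: lo>hi) in roi x0,y0,x1,y1; largest blob contour list by area"
    h=cv2.cvtColor(img,cv2.COLOR_BGR2HSV)
    if lo[0]>hi[0]: m=cv2.inRange(h,(0,*lo[1:]),hi)|cv2.inRange(h,lo,(180,*hi[1:]))
    else: m=cv2.inRange(h,lo,hi)
    k=np.zeros_like(m); x0,y0,x1,y1=roi; k[y0:y1,x0:x1]=m[y0:y1,x0:x1]
    c,_=cv2.findContours(k,cv2.RETR_EXTERNAL,cv2.CHAIN_APPROX_NONE)
    return sorted(c,key=cv2.contourArea,reverse=True)
def rect(cam,c,z):
    p=proj(cam,c.reshape(-1,2),z).astype(np.float32)
    (x,y),(w,h),a=cv2.minAreaRect(p)
    a=np.radians(a)
    if h>w: w,h,a=h,w,a+np.pi/2
    return np.round([x,y,w,h,(a+np.pi/2)%np.pi-np.pi/2],4)  # long side direction
HS=dict(red=((172,120,90),(6,255,255)),yellow=((24,120,120),(34,255,255)),green=((48,150,150),(70,255,255)),
        white=((0,0,185),(180,60,255)),black=((0,0,0),(180,255,45)))
def rows(target,rpy,tilt=None):
    "print shift/turn (command units) from the measured pose to a world target"
    s=arm.get_state(); R0=R.from_euler("xyz",s["ee_rot"]); R1=R.from_euler("xyz",rpy)
    print("turn",np.round((R0.inv()*R1).as_rotvec()/(np.pi/2),3),"shift",np.round(R0.inv().apply(np.array(target)-s["eef_pos"])/.1,3),"at",np.round(s["eef_pos"],4),np.round(s["ee_rot"],3),"t",s["t"])
E
python3 - <<'E'
from h import *
t=arm.grab_frame("top"); H=cv2.cvtColor(t,cv2.COLOR_BGR2HSV)
for n,p in dict(pan=(160,262),lipL=(115,211),lipR=(155,178),fileh=(375,291),scr=(336,257),bl=(213,212),mat=(250,300),board=(400,220),gj=(302,218),wj=(276,251),bd=(323,172),wd=(252,163),gd=(228,160),rd=(299,169),steel=(344,232)).items(): print(n,H[p[1],p[0]],end=" ")
print()
c=mask(t,(108,120,60),(130,255,255),(140,215,210,295))[0]; print("pan",rect("top",c,.005))
cs=mask(t,(8,150,120),(22,255,255),(95,150,190,240))[:2]
for c in cs: print("lip",rect("top",c,.022))
print("rack",rect("top",np.vstack(cs),.022))
print("file",rect("top",mask(t,(8,150,120),(20,255,255),(340,260,400,310))[0],.012))
print("scr",rect("top",mask(t,HS["yellow"][0],HS["yellow"][1],(315,225,355,290))[0],.012))
for n,d,j in(("green",(228,160),(302,218)),("white",(252,163),(276,251)),("yellow",(275,166),(254,216)),("red",(299,169),(230,249)),("black",(323,172),(213,212))):
  for k,(x,y),z in(("spot",d,.024),("jar",j,.046)):
    for c in mask(t,*HS[n],(x-18,y-18,x+18,y+18))[:1]: 
        print(k,n,rect("top",c,z))
b=mask(t,(8,50,110),(28,200,255),(345,155,470,275)); print("board outline px",cv2.boxPoints(cv2.minAreaRect(b[0])).round())
cv2.imwrite("pics/crop1.png",cv2.resize(t[150:320,310:470],None,fx=3.4,fy=3.4,interpolation=cv2.INTER_CUBIC))
E
```

```text
pan [117 177 218] lipL [ 16 172 215] lipR [ 16 173 218] fileh [ 17 169 217] scr [ 30 151 221] bl [30 11 47] mat [ 79 118 158] board [ 18 100 217] gj [ 61 148 198] wj [111   8 225] bd [ 0  7 38] wd [115   7 225] gd [ 62 159 183] rd [  0 194 216] steel [ 80 137 136] 
pan [0.4033 0.2371 0.1398 0.0997 0.405 ]
lip [0.5161 0.3845 0.1249 0.0317 0.623 ]
lip [0.5849 0.2896 0.124  0.0312 0.6332]
rack [ 0.5502  0.3372  0.1486  0.1249 -0.9447]
file [ 0.3425 -0.2728  0.0862  0.0211 -0.863 ]
scr [ 0.4275 -0.176   0.0865  0.0232 -0.3271]
spot green [ 0.6569  0.1116  0.0472  0.0437 -1.5173]
jar green [ 0.518  -0.0883  0.0218  0.0143  1.2984]
spot white [ 0.6521  0.0501  0.0546  0.0543 -1.516 ]
jar white [ 0.4279 -0.0255  0.051   0.0487 -1.515 ]
spot yellow [ 0.6488 -0.0111  0.0569  0.0568 -1.5147]
jar yellow [ 0.5076  0.0322  0.0396  0.0377 -1.5144]
spot red [ 0.6429 -0.0735  0.0567  0.0557 -0.7165]
jar red [ 0.4263  0.0876  0.0392  0.0391 -1.5121]
spot black [ 0.6389 -0.135   0.0462  0.0453  0.8078]
jar black [ 0.4903  0.1137  0.0035  0.     -0.7086]
board outline px [[351. 220.]
 [405. 159.]
 [464. 211.]
 [410. 272.]]
```

View pics/crop1.png

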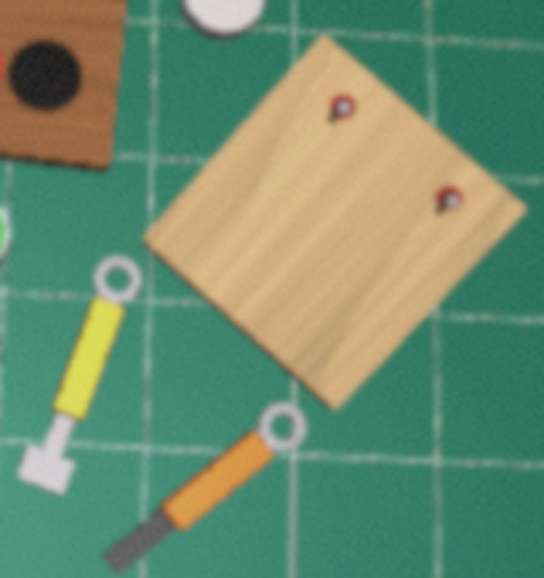

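The crop confirms the scraper (yellow, eye near top pixel (344,232)), the file (orange, eye near (393,276)) and the two red-ringed pegs. The sizes agree with the description. I'm moving to the pan now.

Emit:
arm_command(series=[0, 0, 0, 0.85, 0.94, 0, 1, 0, 0, 0, 0.85, 0.94, 0, 1, 0, 0, 0, 0.85, 0.94, 0, 1], force=40)

```text
t: 0.52
eef_pos: [0.3366, 0.478, 0.2491]
ee_rot: [3.141, 0.0, -0.466]
force: [1.0, 0.4, 0.6]
width: 0.0876
gripper_force: 0.0
```

Emit:
arm_command(series=[0, 0, 0, 0.85, 0.94, 0, 0.6, 0, 0, 0, 0.85, 0.94, 0, 0.6, 0, 0, 0, 0.85, 0.94, 0, 0.6])

```text
t: 0.9
eef_pos: [0.3703, 0.3566, 0.2489]
ee_rot: [-3.141, 0.0, -0.466]
force: [1.0, 0.8, 0.8]
width: 0.0632
gripper_force: 0.0
```

Emit:
arm_command(series=[0, 0, -0.553, 0.85, 0.94, 0.9, 0.6, 0, 0, -0.553, 0.85, 0.94, 0.9, 0.6, 0, 0, -0.553, 0.85, 0.94, 0.9, 0.6, 0, 0, -0.553, 0.85, 0.94, 0.9, 0.6, 0, 0, -0.553, 0.85, 0.94, 0.9, 0.6, 0, 0, -0.553, 0.85, 0.94, 0.9, 0.6])

```text
t: 1.65
eef_pos: [0.4041, 0.2381, 0.1584]
ee_rot: [3.142, 0.0, 0.404]
force: [0.5, -0.4, -0.5]
width: 0.0523
gripper_force: 0.0
```

```bash
python3 - <<'E'
from h import *
t=arm.grab_frame("top"); H=cv2.imwrite("pics/t.png",t)
rows((.4033,.2371,.031),(np.pi,0,.405))
s=arm.grab_frame("scene")
for c in mask(s,(108,120,60),(130,255,255),(350,190,400,240))[:1]: print(rect("scene",c,.005))
E
```

```text
turn [ 0.     0.    -0.002] shift [-0.01   0.006  1.275] at [0.404  0.238  0.1585] [3.142 0.    0.403] t 1.7
[0.407  0.2387 0.1413 0.1004 0.4017]
```

Emit:
arm_command(series=[0, 0, 0, 0, 0, 0.9, 0.5, 0, 0, 0, 0, 0, 0.9, 0.5])

```text
t: 2.0
eef_pos: [0.4029, 0.2367, 0.0664]
ee_rot: [3.141, 0.002, 0.402]
force: [-0.2, -0.2, 0.0]
width: 0.0445
gripper_force: 0.0
```

Emit:
arm_command(series=[0, 0, 0, 0, 0, 0.375, 0.5, 0, 0, 0, 0, 0, 0.375, 0.5, 0, 0, 0, 0, 0, 0.375, 0, 0, 0, 0, 0, 0, 0.375, 0, 0, 0, 0, 0, 0, 0.375, 0, 0, 0, 0, 0, 0, 0.375, 0, 0, 0, 0, 0, 0, 0.375, 0, 0, 0, 0, 0, 0, 0.375, 0])

```text
t: 3.0
eef_pos: [0.404, 0.2376, 0.0315]
ee_rot: [-3.141, -0.001, 0.405]
force: [-2.6, 0.3, 6.2]
width: 0.0157
gripper_force: 40.0
```

```bash
python3 - <<'E'
from h import *
rows((.4045,.2317,.05),(np.pi,0,.627)); s=arm.get_state(); print(s["width"],s["gripper_force"],s["force"])
E
```

```text
turn [-0.    -0.    -0.141] shift [-0.019  0.056 -0.185] at [0.404  0.2376 0.0315] [-3.141e+00 -1.000e-03  4.050e-01] t 3.0
0.015731055871428905 40.001487135887146 [-2.56702067  0.3341642   6.2038379 ]
```

Emit:
arm_command(series=[0, 0, 0, 0, 0, -0.5, 0, 0, 0, 0, 0, 0, -0.5, 0, 0, 0, -0.141, -0.05, 0.055, -0.5, 0, 0, 0, -0.141, -0.05, 0.055, -0.5, 0, 0, 0, -0.141, -0.05, 0.055, -0.5, 0, 0, 0, -0.141, -0.05, 0.055, -0.5, 0])

```text
t: 3.75
eef_pos: [0.4015, 0.2304, 0.0808]
ee_rot: [3.141, 0.0, 0.624]
force: [-0.1, -0.1, -0.5]
width: 0.0157
gripper_force: 40.0
```

```bash
python3 - <<'E'
from h import *
t=arm.grab_frame("top"); s=arm.grab_frame("scene")
rows((.4045,.2317,.04),(np.pi,0,.627)); print(arm.get_state()["force"])
# slab under the gripper: outline at slab-top height
for n,i,roi in(("top",t,(130,205,215,300)),("scene",s,(330,180,420,245))):
    c=mask(i,(108,110,40),(130,255,255),roi); print(n,rect(n,np.vstack([k for k in c if cv2.contourArea(k)>20]),.055))
cv2.imwrite("pics/c2.png",cv2.resize(np.hstack([t[140:320,80:260],s[160:340,300:480]]),None,fx=2.2,fy=2.2,interpolation=cv2.INTER_CUBIC))
for n,i,r in(("top",t,(95,150,190,240)),("scene",s,(360,225,450,300))):
    cs=[c for c in mask(i,(8,140,100),(22,255,255),r) if cv2.contourArea(c)>60]
    print([rect(n,c,.022) for c in cs[:2]],rect(n,np.vstack(cs[:2]),.022))
E
```

```text
turn [ 0.     0.    -0.001] shift [0.032 0.008 0.409] at [0.4015 0.2305 0.0809] [3.142 0.    0.625] t 3.85
[ 0.63784606 -0.42608875 -0.8836856 ]
top [0.4012 0.2272 0.1418 0.1013 0.6196]
scene [0.4214 0.2431 0.107  0.1046 0.5952]
[array([0.5852, 0.2897, 0.1245, 0.033 , 0.634 ]), array([0.5582, 0.4009, 0.0489, 0.0227, 1.0994])] [ 0.5529  0.3349  0.1427  0.1246 -0.9523]
[array([0.5885, 0.2909, 0.1273, 0.0364, 0.6244]), array([0.5204, 0.3867, 0.1313, 0.0376, 0.6154])] [ 0.5543  0.3387  0.1549  0.1313 -0.9554]
```

View pics/c2.png

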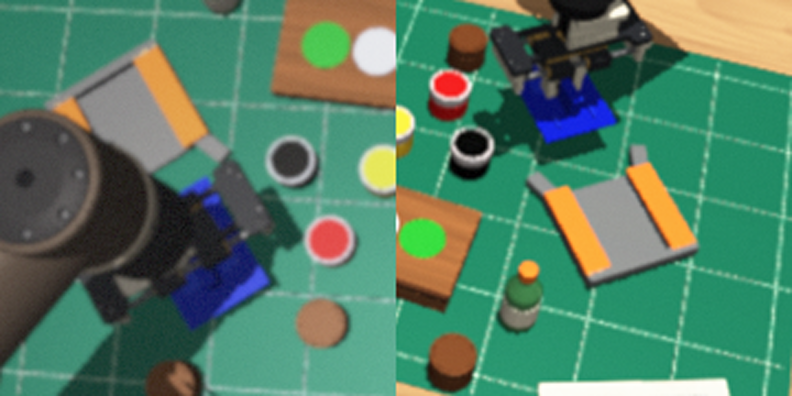

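The pan is gripped and level, at the rack's mouth and aligned to it. I'll lower it and slide it in.

Emit:
arm_command(series=[0, 0, 0, 0, 0.005, 0.395, 0, 0, 0, 0, 0, 0.005, 0.395, 0, 0, 0, 0, 0, 0.005, 0.395, 0, 0, 0, 0, 0.25, 0.005, 0.395, 0, 0, 0, 0, 0.5, 0.005, 0.395, 0, 0, 0, 0, 0.75, 0.005, 0.395, 0, 0, 0, 0, 0.75, 0.005, 0.395, 0])

```text
t: 4.72
eef_pos: [0.4638, 0.275, 0.0424]
ee_rot: [-3.141, -0.002, 0.626]
force: [-1.0, -0.5, -1.3]
width: 0.0153
gripper_force: 40.0
```

```bash
python3 - <<'E'
from h import *
rows((.5446,.3331,.04),(np.pi,0,.627)); s=arm.get_state(); print(s["force"],s["moment"],s["width"])
E
```

```text
turn [-0.    -0.001 -0.001] shift [0.995 0.003 0.026] at [0.4638 0.275  0.0424] [-3.141e+00 -2.000e-03  6.260e-01] t 4.725
[-0.95780773 -0.51434781 -1.27764294] [-0.1691646   0.02708266  0.06589038] 0.015293882598307745
```

Emit:
arm_command(series=[0, 0, 0, 0.2, 0, 0.01, 0, 0, 0, 0, 0.4, 0, 0.01, 0, 0, 0, 0, 0.6, 0, 0.01, 0, 0, 0, 0, 0.8, 0, 0.01, 0, 0, 0, 0, 0.9, 0, 0.01, 0, 0, 0, 0, 0.9, 0, 0.01, 0])

```text
t: 5.48
eef_pos: [0.5354, 0.3267, 0.041]
ee_rot: [-3.141, -0.0, 0.626]
force: [-0.4, -0.4, -1.0]
width: 0.0156
gripper_force: 40.0
```

Emit:
arm_command(series=[0, 0, 0, 0.04, 0, 0, 0, 0, 0, 0, 0.07, 0, 0, 0, 0, 0, 0, 0.1, 0, 0, 0, 0, 0, 0, 0.1, 0, 0, 0])

```text
t: 5.98
eef_pos: [0.5436, 0.3326, 0.0406]
ee_rot: [-3.142, -0.0, 0.626]
force: [-0.3, 0.4, -1.2]
width: 0.0158
gripper_force: 40.0
```

Not in contact yet, so I'll nudge it to the stop.

Emit:
arm_command(series=[0, 0, 0, 0.03, 0, 0, 0, 0, 0, 0, 0.06, 0, 0, 0, 0, 0, 0, 0.06, 0, 0, 0])

```text
t: 6.35
eef_pos: [0.5467, 0.3346, 0.04]
ee_rot: [3.141, 0.004, 0.626]
force: [-6.0, -3.3, 2.7]
width: 0.0158
gripper_force: 40.0
```

Emit:
arm_command(series=[0, 0, 0, 0, 0, 0.01, 0, 0, 0, 0, 0, 0, 0.01, 0.32, 0, 0, 0, 0, 0, 0.01, 0.32, 0, 0, 0, 0, 0, 0.01, 0.32, 0, 0, 0, 0, 0, -0.5, 0.32, 0, 0, 0, 0, 0, -1, 0.32, 0, 0, 0, 0, 0, -1, 0.6])

```text
t: 7.22
eef_pos: [0.5506, 0.338, 0.1456]
ee_rot: [-3.141, -0.009, 0.627]
force: [-0.4, 0.3, -1.6]
width: 0.0332
gripper_force: 0.0
```

Emit:
arm_command(series=[0, 0, 0, -1, 0, -0.3, 0.6, 0, 0, 0, -1, 0, -0.3, 0.6, 0, 0, 0, -1, 0, -0.3, 0.6])

```text
t: 7.6
eef_pos: [0.4659, 0.2762, 0.1715]
ee_rot: [-3.141, -0.001, 0.627]
force: [0.9, 0.9, -0.0]
width: 0.0522
gripper_force: 0.0
```

Emit:
arm_command(series=[0, 0, 0, 0, 0.95, -0.3, 0.6, 0, 0, 0, 0, 0.95, -0.3, 0.6, 0, 0, 0, 0, 0.95, -0.3, 0.6])

```text
t: 7.98
eef_pos: [0.5249, 0.1993, 0.2007]
ee_rot: [3.141, -0.001, 0.624]
force: [-0.3, -0.2, 0.6]
width: 0.0526
gripper_force: 0.0
```

```bash
python3 - <<'E'
from h import *
t=arm.grab_frame("top"); s=arm.grab_frame("scene")
for n,i,r in(("top",t,(95,150,190,240)),("scene",s,(360,210,450,300))):
    cs=[c for c in mask(i,(8,140,100),(22,255,255),r) if cv2.contourArea(c)>60]
    print(n,rect(n,np.vstack(cs[:2]),.022))
    c=mask(i,(108,110,40),(130,255,255),r)
    c=[k for k in c if cv2.contourArea(k)>20]
    print(rect(n,np.vstack(c),.013))
print(arm.get_state()["eef_pos"])
# tools: handle rect, eye rings, pegs in both cameras
for n,i,rf,rs in(("top",t,(340,260,400,310),(315,225,355,290)),("scene",s,(190,145,240,180),(220,165,265,205))):
    print(n,"file",rect(n,mask(i,(8,140,100),(20,255,255),rf)[0],.014),"scr",rect(n,mask(i,(22,110,110),(34,255,255),rs)[0],.014))
cv2.imwrite("pics/c3.png",np.vstack([np.hstack([cv2.resize(t[160:300,85:225],(400,400)),cv2.resize(s[195:305,355:465],(400,400))])]))
cv2.imwrite("pics/c4.png",np.hstack([cv2.resize(t[155:315,340:470],None,fx=3,fy=3,interpolation=2),cv2.resize(s[140:300,125:255],None,fx=3,fy=3,interpolation=2)]))
E
```

```text
top [0.5154 0.3865 0.1249 0.0306 0.6135]
[0.5455 0.3343 0.1439 0.1014 0.6405]
scene [ 0.5543  0.339   0.1549  0.1314 -0.952 ]
[0.5466 0.3318 0.1375 0.0996 0.6275]
[0.52328916 0.20030331 0.19974226]
top file [ 0.3422 -0.2723  0.0864  0.0226 -0.862 ] scr [ 0.4273 -0.1756  0.0863  0.024  -0.3265]
scene file [ 0.3479 -0.27    0.0901  0.0355 -0.8649] scr [ 0.4319 -0.1739  0.0942  0.03   -0.3426]
```

View pics/c3.png

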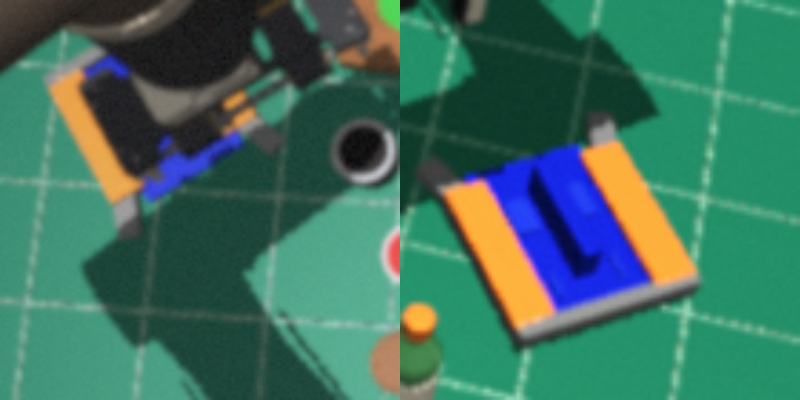

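View pics/c4.png

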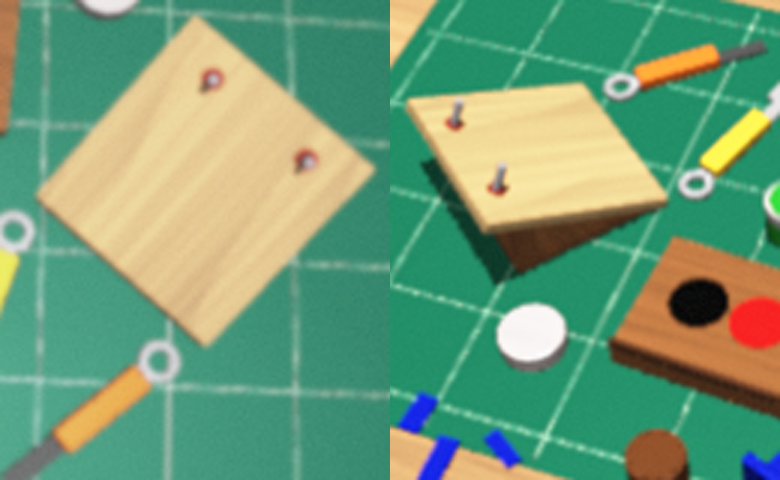

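The pan is home, with its rear edge flush with the stop in the scene crop. Next I'll measure the board and the tools.

```bash
cat > b.py <<'E'
from h import *
t=arm.grab_frame("top"); s=arm.grab_frame("scene")
b=mask(t,(8,50,110),(28,200,255),(345,155,470,275))[0]
cor=cv2.approxPolyDP(cv2.convexHull(b),8,True).reshape(-1,2); print(cor.tolist())
key=lambda f:cor[np.argmin([f(*c) for c in cor])]
ll,lr=key(lambda x,y:x),key(lambda x,y:-y); hl,hr=key(lambda x,y:y),key(lambda x,y:-x)
lo=proj("top",[ll,lr],.012); hi=proj("top",[hl,hr],.0936)
print("low",lo,"high",hi,"w",np.linalg.norm(lo[0]-lo[1]),np.linalg.norm(hi[0]-hi[1]),"d",np.linalg.norm(hi.mean(0)-lo.mean(0)))
d=hi.mean(0)-lo.mean(0); a=[np.arctan2(d[1],d[0]),np.arctan2(*(lo[1]-lo[0])[::-1])+np.pi/2,np.arctan2(*(hi[1]-hi[0])[::-1])+np.pi/2]; print("yaw",a)
for n,i,rs in(("top",t,[(400,172,420,192),(432,199,452,219)]),("scene",s,[(138,172,154,190),(152,194,170,210)])):
    for r in rs:
        c=np.vstack(mask(i,(170,80,60),(10,255,255),r)); (x,y),_=cv2.minEnclosingCircle(c)
        P=proj(n,[(x,y)],.0813)[0]; print(n,"peg px",round(x,1),round(y,1),P.round(4))
# eyes: light pixels of the rings
for nm,n,i,r in(("file","top",t,(383,265,404,287)),("scr","top",t,(335,222,354,241)),("file","scene",s,(193,161,209,176)),("scr","scene",s,(219,194,236,209))):
    c=mask(i,(0,0,120),(180,70,255),r)
    if c: print(nm,n,"eye",rect(n,np.vstack(c),.006))
E
python3 b.py
```

```text
[[404, 161], [463, 210], [408, 269], [353, 222]]
low [[ 0.51371426 -0.21791017]
 [ 0.40111512 -0.36023621]] high [[ 0.65679046 -0.32778042]
 [ 0.54205549 -0.47288735]] w 0.18148077305021115 0.18498684460368087 d 0.18040314769235422
yaw [np.float64(-0.6645864795803894), np.float64(-0.6693121659081118), np.float64(-0.6690398612458659)]
top peg px 410.2 180.8 [ 0.611  -0.3463]
top peg px 441.9 207.6 [ 0.5478 -0.4248]
scene peg px 146.0 181.0 [ 0.5481 -0.4227]
scene peg px 160.0 203.0 [ 0.6132 -0.345 ]
file top eye [ 0.3837 -0.324   0.0527  0.052   0.0438]
scr top eye [ 0.4921 -0.1977  0.0446  0.0434  0.0224]
file scene eye [ 0.3911 -0.3194  0.0486  0.0362  0.3028]
scr scene eye [ 0.4897 -0.1953  0.0379  0.0373  0.9854]
```

Emit:
arm_command(series=[0, 0, 0, -1, 0.655, 0, 0.6, 0, 0, 0, -1, 0.655, 0, 0.6, 0, 0, 0, -1, 0.655, 0, 0.6])

```text
t: 8.55
eef_pos: [0.4784, 0.0869, 0.2004]
ee_rot: [-3.141, 0.001, 0.625]
force: [1.6, 0.6, -0.1]
width: 0.0524
gripper_force: 0.0
```

Emit:
arm_command(series=[0, 0, 0, -1, 0.655, 0, 0.6, 0, 0, 0, -1, 0.655, 0, 0.6, 0, 0, 0, -1, 0.655, 0, 0.6])

```text
t: 8.93
eef_pos: [0.4364, -0.0244, 0.2004]
ee_rot: [-3.141, 0.0, 0.624]
force: [0.9, 0.6, 0.4]
width: 0.0526
gripper_force: 0.0
```

Emit:
arm_command(series=[0, 0, 0, -1, 0.655, 0, 0.6, 0, 0, 0, -1, 0.655, 0, 0.6, 0, 0, 0, -1, 0.655, 0, 0.6])

```text
t: 9.3
eef_pos: [0.3945, -0.136, 0.2004]
ee_rot: [-3.141, 0.0, 0.623]
force: [0.9, 1.3, 0.4]
width: 0.0528
gripper_force: 0.0
```

Emit:
arm_command(series=[0, 0, 0, -1, 0.655, 0, 0.6, 0, 0, 0, -1, 0.655, 0, 0.6, 0, 0, 0, -1, 0.655, 0, 0.6])

```text
t: 9.68
eef_pos: [0.3524, -0.2479, 0.2003]
ee_rot: [-3.141, 0.001, 0.623]
force: [1.2, 0.3, -0.1]
width: 0.0524
gripper_force: 0.0
```

Emit:
arm_command(series=[0, 0, 0.947, -0.24, 0.16, 0.7, 0.6, 0, 0, 0.947, -0.24, 0.16, 0.7, 0.6, 0, 0, 0.947, -0.24, 0.16, 0.7, 0.6, 0, 0, 0.947, -0.24, 0.16, 0.7, 0.6, 0, 0, 0.947, -0.24, 0.16, 0.7, 0.6, 0, 0, 0.947, -0.24, 0.16, 0.7, 0.6, 0, 0, 0.947, -0.24, 0.16, 0.7, 0.6, 0, 0, 0.947, -0.24, 0.16, 0.7, 0.6])

```text
t: 10.68
eef_pos: [0.3443, -0.2719, 0.1305]
ee_rot: [-3.141, -0.0, -0.865]
force: [0.1, -0.8, 0.2]
width: 0.0526
gripper_force: 0.0
```

```bash
python3 - <<'E'
from h import *
s=arm.grab_frame("scene")
rows((.3425,-.2725,.025),(np.pi,0,-.863)); print(rect("scene",mask(s,(8,140,100),(20,255,255),(190,140,240,180))[0],.014),arm.get_state()["force"])
E
```

```text
turn [-0.    -0.    -0.006] shift [-0.008  0.018  1.055] at [ 0.3443 -0.272   0.1305] [-3.141 -0.    -0.873] t 10.725
[ 0.3493 -0.2703  0.0897  0.0357 -0.8727] [ 0.09188367 -0.1263502  -0.2497541 ]
```

Emit:
arm_command(series=[0, 0, -0.006, 0, 0.01, 0.8, 0.6, 0, 0, -0.006, 0, 0.01, 0.8, 0.6, 0, 0, -0.006, 0, 0.01, 0.8, 0.6])

```text
t: 11.1
eef_pos: [0.3419, -0.2728, 0.0493]
ee_rot: [3.14, 0.003, -0.848]
force: [0.1, 0.8, -0.5]
width: 0.0525
gripper_force: 0.0
```

Emit:
arm_command(series=[0, 0, 0, 0, 0, 0.25, 0.6, 0, 0, 0, 0, 0, 0.25, 0, 0, 0, 0, 0, 0, 0.25, 0, 0, 0, 0, 0, 0, 0.25, 0, 0, 0, 0, 0, 0, 0.25, 0, 0, 0, 0, 0, 0, 0.25, 0, 0, 0, 0, 0, 0, 0.25, 0])

```text
t: 11.98
eef_pos: [0.3426, -0.2741, 0.0265]
ee_rot: [-3.14, -0.002, -0.852]
force: [0.3, 2.5, 8.3]
width: 0.0233
gripper_force: 40.0
```

Emit:
arm_command(series=[0, 0, 0, 0, 0, -0.5, 0, 0, 0, 0, 0, 0, -1, 0, 0, 0, 0, 0, 0, -1, 0])

```text
t: 12.35
eef_pos: [0.344, -0.2748, 0.1295]
ee_rot: [-3.137, -0.007, -0.851]
force: [0.5, 0.1, -1.2]
width: 0.0237
gripper_force: 40.0
```

```bash
cat >> h.py <<'E'
PSI=-.672; EX=np.array([np.cos(.42)*np.cos(PSI),np.cos(.42)*np.sin(PSI),np.sin(.42)]); N=np.array([-np.sin(.42)*np.cos(PSI),-np.sin(.42)*np.sin(PSI),np.cos(.42)])
PEG=dict(L=np.array([.6115,-.3460,.0813]),R=np.array([.548,-.424,.0813]))
def hang(peg,off,up,eyex=.064): return PEG[peg]-eyex*EX+(off+up)*N
E
python3 - <<'E'
from h import *
s=arm.get_state(); print(s["width"],s["force"])
print(hang("R",.025,.05)); rows(hang("R",.025,.05),(np.pi,-.42,PSI))
E
```

```text
0.023663311842075117 [ 0.53035393  0.09264165 -1.18484517]
[ 0.47833511 -0.36858056  0.123685  ]
turn [ 0.022  0.262 -0.113] shift [ 1.59  -0.392  0.071] at [ 0.344  -0.2748  0.1295] [-3.137 -0.007 -0.851] t 12.35
```

Emit:
arm_command(series=[0, 0, 0, 0, 0, -0.6, 0, 0, 0, 0, 0.4, -0.1, -0.8, 0, 0, 0, 0, 0.8, -0.2, -0.8, 0, 0, 0, 0, 0.8, -0.2, -0.8, 0])

```text
t: 12.85
eef_pos: [0.4108, -0.322, 0.2045]
ee_rot: [3.141, 0.001, -0.853]
force: [0.0, 0.8, -1.2]
width: 0.0237
gripper_force: 40.0
```

Emit:
arm_command(series=[0.022, 0.262, -0.113, 0.8, -0.19, 0, 0, 0.022, 0.262, -0.113, 0.8, -0.19, 0, 0, 0.022, 0.262, -0.113, 0.8, -0.19, 0, 0, 0.022, 0.262, -0.113, 0.8, -0.19, 0, 0])

```text
t: 13.35
eef_pos: [0.4734, -0.3677, 0.2037]
ee_rot: [3.137, -0.409, -0.67]
force: [0.2, 0.1, -0.2]
width: 0.0234
gripper_force: 40.0
```

```bash
cat > look.py <<'E'
from h import *
import sys
peg=sys.argv[1]; k=int(sys.argv[2])
rows(hang(peg,.0265,.045),(np.pi,-.42,PSI))
st=arm.get_state(); RR=R.from_euler("xyz",st["ee_rot"]); eye=st["eef_pos"]+RR.apply([.064,0,.0265-.003]); print("eye pred",eye)
t=arm.grab_frame("top"); s=arm.grab_frame("scene")
def pix(n,P):
    m=arm.camera_model(n); f=210/np.tan(np.radians(m["fovy"]/2)); T=np.linalg.inv(m["pose"])
    p=cv2.projectPoints(np.float64([P]),cv2.Rodrigues(T[:3,:3])[0],T[:3,3],np.array([[f,0,m["cx"]],[0,f,m["cy"]],[0,0,1]]),m["D"])[0].ravel(); return p
out=[]
for n,i in(("top",t),("scene",s)):
    p=pix(n,eye); q=pix(n,PEG[peg]+.03*N); f=pix(n,PEG[peg]); print(n,"eye px",p.round(1),"tip",q.round(1),"foot",f.round(1))
    x,y=np.int32(p); x0=max(x-35,0); y0=max(y-35,0); c=i[y0:y0+70,x0:x0+70]; c=cv2.resize(c,(392,392),interpolation=2)
    for w,col in((p,(255,0,255)),(q,(255,255,0)),(f,(0,255,255))): cv2.circle(c,tuple(int((a-b+.5)*5.6) for a,b in zip(w,(x0,y0))),2,col,-1)
    out.append(c)
cv2.imwrite(f"pics/l{k}.png",np.hstack(out))
E
python3 look.py R 1
```

```text
turn [0.002 0.007 0.001] shift [-0.277 -0.028  0.787] at [ 0.4734 -0.3677  0.2037] [ 3.137 -0.409 -0.67 ] t 13.35
eye pred [ 0.52663113 -0.41010139  0.2075661 ]
top eye px [456.7 204.5] tip [442.7 208.9] foot [441.6 207.6]
scene eye px [145.  145.8] tip [147.6 172.7] foot [145.6 180.9]
```

View pics/l1.png

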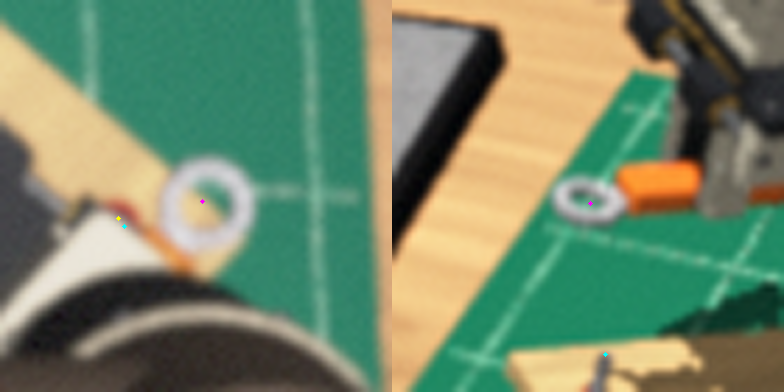

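Emit:
arm_command(series=[0.002, 0.007, 0.001, -0.277, -0.028, 0.2, 0, 0.002, 0.007, 0.001, -0.277, -0.028, 0.79, 0, 0.002, 0.007, 0.001, -0.277, -0.028, 0.79, 0, 0.002, 0.007, 0.001, -0.277, -0.028, 0.79, 0])

```text
t: 13.95
eef_pos: [0.4854, -0.375, 0.1274]
ee_rot: [3.139, -0.428, -0.673]
force: [1.4, -1.9, 0.5]
width: 0.0237
gripper_force: 40.0
```

```bash
python3 look.py R 2
```

```text
turn [ 0.002 -0.005 -0.001] shift [-0.102 -0.007  0.029] at [ 0.4854 -0.375   0.1274] [ 3.139 -0.428 -0.673] t 13.95
eye pred [ 0.53847125 -0.41745006  0.13257353]
top eye px [446.9 206.8] tip [442.7 208.9] foot [441.6 207.6]
scene eye px [145.8 166.9] tip [147.6 172.7] foot [145.6 180.9]
```

View pics/l2.png

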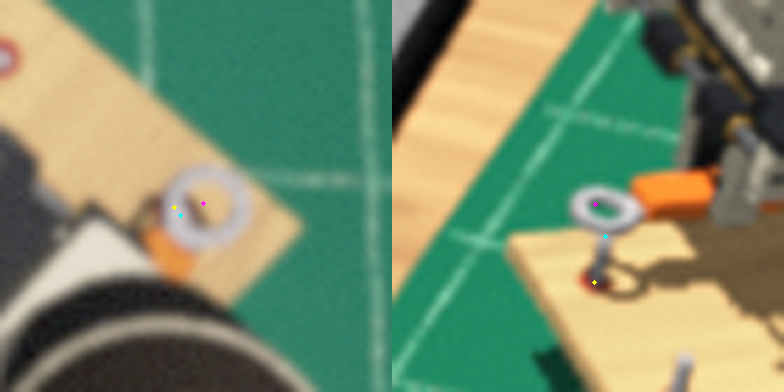

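Emit:
arm_command(series=[0.002, -0.005, 0, -0.095, -0.01, 0, 0, 0.002, -0.005, 0, -0.095, -0.01, 0, 0, 0.002, -0.005, 0, -0.095, -0.01, 0.1, 0, 0.002, -0.005, 0, -0.095, -0.01, 0.2, 0, 0.002, -0.005, 0, -0.095, -0.01, 0.25, 0, 0.002, -0.005, 0, -0.095, -0.01, 0.25, 0])

```text
t: 14.8
eef_pos: [0.4876, -0.3753, 0.1097]
ee_rot: [3.141, -0.403, -0.673]
force: [1.4, 0.1, -1.2]
width: 0.0236
gripper_force: 40.0
```

```bash
python3 - <<'E'
from h import *
rows(hang("R",.0265,0),(np.pi,-.42,PSI)); s=arm.get_state(); print(s["force"],s["moment"])
E
```

```text
turn [ 0.001  0.011 -0.001] shift [-0.042  0.005  0.311] at [ 0.4876 -0.3753  0.1097] [ 3.141 -0.403 -0.673] t 14.8
[ 1.4381716   0.09518459 -1.22130638] [ 0.91872593  1.14080748 -0.01962054]
```

```bash
python3 look.py R 3; python3 -c "
from h import *
s=arm.get_state(); print(s['force'],s['moment'],s['q'],s['qd'])"
```

```text
turn [ 0.001  0.011 -0.001] shift [-0.05   0.005 -0.139] at [ 0.4876 -0.3753  0.1097] [ 3.141 -0.403 -0.673] t 14.8
eye pred [ 0.54082748 -0.41777721  0.11311163]
top eye px [444.  207.5] tip [442.7 208.9] foot [441.6 207.6]
scene eye px [146.6 172.2] tip [147.6 172.7] foot [145.6 180.9]
[ 0.43003092 -0.36217605 -0.87740993] [ 9.07713615e-01  1.07677477e+00 -6.57533811e-04] [-0.66642296  0.19646473 -0.97183201  1.61189246 -0.00333149 -0.04650397] [-0.00258699 -0.00481493 -0.00475405  0.01367755  0.00499694 -0.00580159]
```

View pics/l3.png

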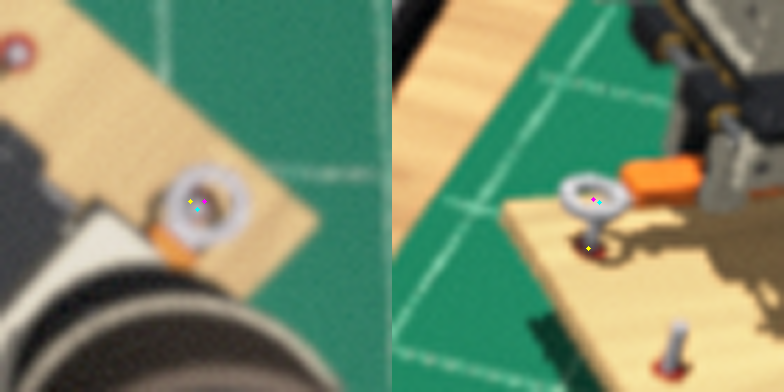

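The peg tip is centred in the ring, but q5 is at its limit of 0: the wrist is straight, so the full 24° tilt isn't reachable there. I'll back up and use a shallower gripper tilt. The tool will settle flat once released.

Emit:
arm_command(series=[0, -0.07, 0, 0, 0, -0.4, 0, 0, -0.07, 0, 0, 0, -0.4, 0, 0, -0.07, 0, 0, 0, -0.4, 0, 0, -0.07, 0, 0, 0, -0.4, 0])

```text
t: 15.4
eef_pos: [0.4746, -0.451, 0.1715]
ee_rot: [3.053, -0.385, -0.694]
force: [-0.9, -3.5, -0.3]
width: 0.0235
gripper_force: 40.0
```

```bash
python3 - <<'E'
from h import *
s=arm.get_state(); print(s["eef_pos"],s["ee_rot"],s["q"].round(3),s["moment"])
E
```

```text
[ 0.47459541 -0.45102028  0.17150183] [ 3.05311299 -0.38519508 -0.6941273 ] [-0.388  0.197 -0.657  0.504 -0.421  0.816] [ 0.3246733   0.94099778 -0.20819991]
```

Emit:
arm_command(series=[0, 0, 0, 0, 0, 0, 0, 0, 0, 0, 0, 0, 0, 0, 0, 0, 0, 0, 0, 0, 0, 0, 0, 0, 0, 0, 0, 0])

```text
t: 15.9
eef_pos: [0.474, -0.4529, 0.1713]
ee_rot: [3.049, -0.387, -0.694]
force: [0.3, -0.6, -1.0]
width: 0.0236
gripper_force: 40.0
```

```bash
python3 - <<'E'
from h import *
s=arm.get_state(); print(s["eef_pos"],s["ee_rot"],s["q"].round(3),s["qd"].round(2),s["moment"],s["force"]); rows(hang("R",.0265,.06),(np.pi,-.3,PSI))
E
```

```text
[ 0.47399099 -0.45292433  0.1712946 ] [ 3.04947633 -0.38715856 -0.69383101] [-0.391  0.198 -0.661  0.517 -0.416  0.806] [ 0.    0.    0.01 -0.01 -0.    0.01] [1.21074767 0.83837159 0.00589757] [ 0.31843955 -0.5884234  -0.99382089]
turn [ 0.063 -0.055 -0.016] shift [-0.652 -0.685  0.072] at [ 0.474  -0.4529  0.1713] [ 3.049 -0.387 -0.694] t 15.9
```

Emit:
arm_command(series=[0.063, -0.055, -0.016, -0.65, -0.685, -0.3, 0, 0.063, -0.055, -0.016, -0.65, -0.685, -0.3, 0, 0.063, -0.055, -0.016, -0.65, -0.685, -0.3, 0, 0.063, -0.055, -0.016, -0.65, -0.685, -0.3, 0, 0.063, -0.055, -0.016, -0.65, -0.685, -0.3, 0, 0.063, -0.055, -0.016, -0.65, -0.685, -0.3, 0])

```text
t: 16.65
eef_pos: [0.4667, -0.3545, 0.1686]
ee_rot: [-3.142, -0.3, -0.672]
force: [-0.2, -0.6, -0.9]
width: 0.0235
gripper_force: 40.0
```

```bash
python3 - <<'E'
from h import *
s=arm.get_state(); print(s["eef_pos"],s["ee_rot"],s["q"].round(3),s["qd"].round(2)); rows(hang("R",.0265,.06),(np.pi,-.3,PSI))
E
```

```text
[ 0.4667127  -0.35446185  0.16860748] [-3.14157693 -0.29964082 -0.67233783] [-0.246  0.127 -0.632  0.236 -0.549  0.96 ] [ 0. -0.  0. -0. -0.  0.]
turn [ 0.  0. -0.] shift [0.024 0.038 0.368] at [ 0.4667 -0.3545  0.1686] [-3.142 -0.3   -0.672] t 16.65
```

```bash
cat >> h.py <<'E'
def hang2(peg,up,p,off=.0265):
    r=R.from_euler("xyz",(np.pi,p,PSI)); return PEG[peg]+up*N+r.apply([-.064,0,-off])
E
python3 - <<'E'
from h import *
for u in(.04,.02,.003): rows(hang2("R",u,-.33),(np.pi,-.33,PSI))
E
```

```text
turn [ 0.     0.019 -0.   ] shift [0.068 0.038 0.507] at [ 0.4667 -0.3545  0.1686] [-3.142 -0.3   -0.672] t 16.65
turn [ 0.     0.019 -0.   ] shift [0.092 0.038 0.706] at [ 0.4667 -0.3545  0.1686] [-3.142 -0.3   -0.672] t 16.65
turn [ 0.     0.019 -0.   ] shift [0.112 0.038 0.875] at [ 0.4667 -0.3545  0.1686] [-3.142 -0.3   -0.672] t 16.65
```

Emit:
arm_command(series=[0, 0.019, 0, 0.068, 0.038, 0.2, 0, 0, 0.019, 0, 0.068, 0.038, 0.4, 0, 0, 0.019, 0, 0.068, 0.038, 0.5, 0, 0, 0.019, 0, 0.068, 0.038, 0.5, 0])

```text
t: 17.15
eef_pos: [0.4808, -0.3703, 0.1223]
ee_rot: [3.141, -0.328, -0.672]
force: [-0.5, 0.4, -1.2]
width: 0.0235
gripper_force: 40.0
```

```bash
python3 - <<'E'
from h import *
s=arm.get_state(); print(s["q"].round(3),s["qd"].round(2),s["force"],s["moment"]) 
for u in(.04,.02,.003): rows(hang2("R",u,-.33),(np.pi,-.33,PSI))
E
python3 look.py R 4
```

```text
[-0.278  0.208 -0.711  0.352 -0.369  0.866] [ 0.01 -0.02  0.02 -0.01 -0.02  0.01] [-0.49836511  0.35927917 -1.19192099] [0.68214388 0.95785823 0.03882073]
turn [0.    0.001 0.   ] shift [0.005 0.002 0.003] at [ 0.4808 -0.3703  0.1223] [ 3.141 -0.328 -0.672] t 17.15
turn [0.    0.001 0.   ] shift [0.024 0.002 0.202] at [ 0.4808 -0.3703  0.1223] [ 3.141 -0.328 -0.672] t 17.15
turn [0.    0.001 0.   ] shift [0.039 0.002 0.371] at [ 0.4808 -0.3703  0.1223] [ 3.141 -0.328 -0.672] t 17.15
turn [0.    0.058 0.   ] shift [-0.02   0.002  0.012] at [ 0.4808 -0.3703  0.1223] [ 3.141 -0.328 -0.672] t 17.15
eye pred [ 0.53413947 -0.4127014   0.12065228]
top eye px [443.1 209.5] tip [442.7 208.9] foot [441.6 207.6]
scene eye px [148.6 169.1] tip [147.6 172.7] foot [145.6 180.9]
```

View pics/l4.png

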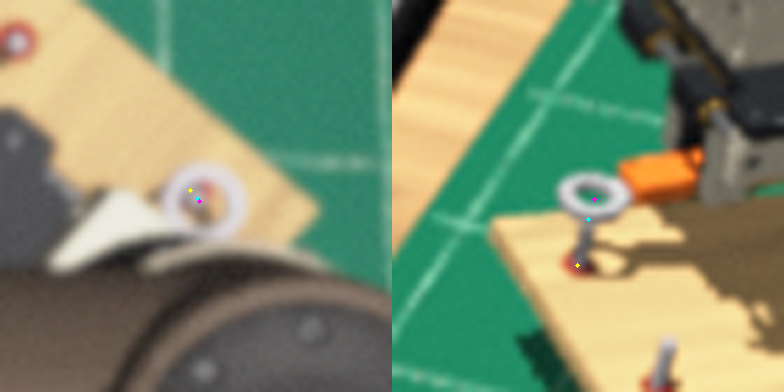

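Emit:
arm_command(series=[0, 0, 0, 0.01, 0, 0.1, 0, 0, 0, 0, 0.024, 0, 0.2, 0, 0, 0, 0, 0.03, 0, 0.28, 0, 0, 0, 0, 0.037, 0, 0.35, 0, 0, 0, 0, 0.037, 0, 0.35, 0])

```text
t: 17.88
eef_pos: [0.4924, -0.3793, 0.0903]
ee_rot: [3.141, -0.328, -0.671]
force: [0.1, -0.5, -0.9]
width: 0.0234
gripper_force: 40.0
```

```bash
python3 - <<'E'
from h import *
s=arm.get_state(); print(s["q"].round(3),s["qd"].round(2),s["force"],s["moment"]) 
for u in(.003,): rows(hang2("R",u,-.33),(np.pi,-.33,PSI))
E
```

```text
[-0.305  0.273 -0.745  0.448 -0.271  0.788] [ 0.   -0.01  0.01 -0.02 -0.01  0.01] [ 0.05281516 -0.47197653 -0.86545165] [0.75476604 0.99016061 0.02436845]
turn [0.    0.001 0.   ] shift [0.003 0.004 0.021] at [ 0.4924 -0.3793  0.0903] [ 3.141 -0.328 -0.671] t 17.875
```

Emit:
arm_command(series=[0, 0.032, 0, 0.01, 0, 0.03, 0, 0, 0.032, 0, 0.01, 0, 0.05, 0, 0, 0.032, 0, 0.01, 0, 0.05, 0])

```text
t: 18.25
eef_pos: [0.4951, -0.3852, 0.0909]
ee_rot: [3.136, -0.376, -0.67]
force: [2.6, -3.3, 1.6]
width: 0.0242
gripper_force: 38.1
```

Emit:
arm_command(series=[0, 0, 0, 0, 0, 0, 0.5, 0, 0, 0, 0, 0, 0, 0.5, 0, 0, 0, 0, 0, 0, 0.5, 0, 0, 0, 0, 0, 0, 0.5, 0, 0, 0, 0, 0, -0.4, 0.5, 0, 0, 0, 0, 0, -0.8, 0.5, 0, 0, 0, 0, 0, -0.8, 0.5])

```text
t: 19.12
eef_pos: [0.476, -0.3773, 0.1663]
ee_rot: [3.127, -0.389, -0.674]
force: [-0.2, -2.9, 0.9]
width: 0.0437
gripper_force: 0.0
```

```bash
python3 look.py R 5; python3 - <<'E'
from h import *
t=arm.grab_frame("top"); s=arm.grab_frame("scene")
for n,i,r in(("top",t,(345,170,460,275)),("scene",s,(125,150,215,215))):
    c=mask(i,(6,165,110),(18,255,255),r)[:2]; print(n,[rect(n,k,.065) for k in c if len(k)>5])
cv2.imwrite("pics/c5.png",np.hstack([cv2.resize(t[150:280,340:470],None,fx=3,fy=3,interpolation=2),cv2.resize(s[120:250,115:245],None,fx=3,fy=3,interpolation=2)]))
st=arm.get_state(); print(st["eef_pos"],st["ee_rot"],st["q"].round(2))
E
```

```text
turn [ 0.01   0.02  -0.001] shift [-0.194 -0.089  0.414] at [ 0.476  -0.3773  0.1663] [ 3.127 -0.389 -0.674] t 19.125
eye pred [ 0.52904037 -0.42009725  0.16877604]
top eye px [454.2 207.5] tip [442.7 208.9] foot [441.6 207.6]
scene eye px [144.1 155.6] tip [147.6 172.7] foot [145.6 180.9]
top []
scene [array([ 0.4968, -0.3825,  0.0819,  0.0369, -1.1149])]
[ 0.47735373 -0.37792875  0.16715428] [ 3.12513046 -0.39257598 -0.67198924] [-0.28  0.13 -0.74  0.45 -0.38  0.79]
```

View pics/c5.png

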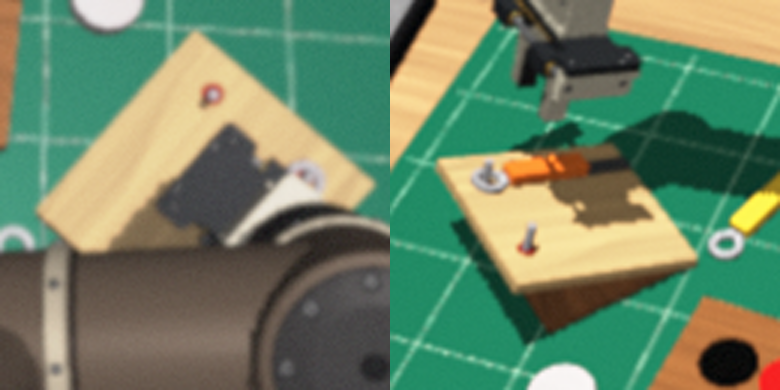

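The file hangs on the right peg with the peg through its eye and the handle flat. Next is the scraper.

```bash
python3 - <<'E'
from h import *
rows((.4283,-.176,.2),(np.pi,0,-.327))
t=arm.grab_frame("top"); print(rect("top",mask(t,(22,110,110),(34,255,255),(315,225,355,290))[0],.014))
E
```

```text
turn [ 0.053 -0.246 -0.219] shift [-1.39  -1.259 -0.952] at [ 0.4774 -0.3779  0.1672] [ 3.125 -0.393 -0.672] t 19.325Traceback (most recent call last):
  File "<stdin>", line 3, in <module>
IndexError: list index out of range
```

Emit:
arm_command(series=[0, 0, 0, -0.7, -0.63, -0.48, 0.6, 0, 0, 0, -0.7, -0.63, -0.48, 0.6, 0, 0, 0, -0.7, -0.63, -0.48, 0.6])

```text
t: 19.75
eef_pos: [0.4502, -0.2761, 0.1826]
ee_rot: [3.123, -0.391, -0.67]
force: [0.2, -0.5, 0.2]
width: 0.0526
gripper_force: 0.0
```

Emit:
arm_command(series=[0.053, -0.246, -0.219, -0.69, -0.63, -0.47, 0.6, 0.053, -0.246, -0.219, -0.69, -0.63, -0.47, 0.6, 0.053, -0.246, -0.219, -0.69, -0.63, -0.47, 0.6, 0.053, -0.246, -0.219, -0.69, -0.63, -0.47, 0.6, 0.053, -0.246, -0.219, -0.69, -0.63, -0.47, 0.6])

```text
t: 20.38
eef_pos: [0.4268, -0.178, 0.1977]
ee_rot: [3.139, 0.004, -0.333]
force: [-0.8, -0.8, -0.2]
width: 0.0525
gripper_force: 0.0
```

```bash
python3 - <<'E'
from h import *
rows((.4283,-.176,.0265),(np.pi,0,-.327))
s=arm.grab_frame("scene"); c=mask(s,(22,110,110),(34,255,255),(215,160,270,205)); print([rect("scene",k,.014) for k in c[:2]],arm.get_state()["q"].round(2))
E
```

```text
turn [ 0.002  0.003 -0.004] shift [ 0.015 -0.028  1.712] at [ 0.4268 -0.178   0.1977] [ 3.139  0.004 -0.333] t 20.375
[array([ 0.432 , -0.1741,  0.0947,  0.0274, -0.31  ])] [ 0.03  0.05 -0.51  0.   -1.02  1.2 ]
```

Emit:
arm_command(series=[0.002, 0.003, -0.004, 0.015, -0.028, 0.9, 0.6, 0.002, 0.003, -0.004, 0.015, -0.028, 0.9, 0.6, 0.002, 0.003, -0.004, 0.015, -0.028, 0.9, 0.6])

```text
t: 20.8
eef_pos: [0.427, -0.1748, 0.1073]
ee_rot: [-3.141, 0.003, -0.324]
force: [-0.8, 0.0, 0.6]
width: 0.0525
gripper_force: 0.0
```

Emit:
arm_command(series=[0, 0, 0, 0, 0, 0.5, 0.6, 0, 0, 0, 0, 0, 0.81, 0.6, 0, 0, 0, 0, 0, 0.81, 0, 0, 0, 0, 0, 0, 0.81, 0, 0, 0, 0, 0, 0, 0.81, 0, 0, 0, 0, 0, 0, 0.81, 0, 0, 0, 0, 0, 0, 0.81, 0, 0, 0, 0, 0, 0, 0.81, 0])

```text
t: 21.8
eef_pos: [0.4306, -0.1743, 0.0294]
ee_rot: [-3.138, -0.004, -0.322]
force: [-1.7, 1.6, 8.8]
width: 0.0237
gripper_force: 40.0
```

Emit:
arm_command(series=[0, 0, 0, 0, 0, -0.5, 0, 0, 0, 0, 0, 0, -1, 0, 0, 0, 0, 0, 0, -1, 0])

```text
t: 22.18
eef_pos: [0.4319, -0.1746, 0.1323]
ee_rot: [-3.136, -0.01, -0.322]
force: [0.8, -0.7, -2.8]
width: 0.0235
gripper_force: 40.0
```

Emit:
arm_command(series=[0, 0, 0, 0, 0, -0.6, 0, 0, 0, 0, 0, 0, -0.6, 0])

```text
t: 22.42
eef_pos: [0.4314, -0.1748, 0.1918]
ee_rot: [-3.137, -0.009, -0.322]
force: [0.8, 0.2, -1.4]
width: 0.0234
gripper_force: 40.0
```

```bash
python3 - <<'E'
from h import *
s=arm.get_state(); print(s["width"],s["gripper_force"])
rows(hang2("L",.09,-.33),(np.pi,-.33,PSI))
E
```

```text
0.023370009996382737 39.99859929084778
turn [-0.041  0.203  0.22 ] shift [1.254 0.692 0.248] at [ 0.4314 -0.1748  0.1918] [-3.137 -0.009 -0.322] t 22.425
```

Emit:
arm_command(series=[0, 0, 0, 0.63, 0.35, 0, 0, 0, 0, 0, 0.63, 0.35, 0, 0, 0, 0, 0, 0.63, 0.35, 0, 0])

```text
t: 22.8
eef_pos: [0.4771, -0.228, 0.1865]
ee_rot: [-3.139, 0.001, -0.324]
force: [-1.0, 0.6, -1.4]
width: 0.0231
gripper_force: 40.0
```

Emit:
arm_command(series=[-0.041, 0.203, 0.22, 0.62, 0.34, 0.25, 0, -0.041, 0.203, 0.22, 0.62, 0.34, 0.25, 0, -0.041, 0.203, 0.22, 0.62, 0.34, 0.25, 0, -0.041, 0.203, 0.22, 0.62, 0.34, 0.25, 0, -0.041, 0.203, 0.22, 0.62, 0.34, 0.25, 0])

```text
t: 23.42
eef_pos: [0.5261, -0.2792, 0.1635]
ee_rot: [3.136, -0.324, -0.668]
force: [0.2, 0.2, -2.0]
width: 0.0232
gripper_force: 40.0
```

```bash
python3 - <<'E'
from h import *
s=arm.get_state(); print(s["q"].round(2))
for u in(.09,.045,.003):rows(hang2("L",u,-.33),(np.pi,-.33,PSI))
E
```

```text
[-0.07  0.14 -0.69  0.39 -0.5   0.65]
turn [0.003 0.004 0.002] shift [ 0.038 -0.009 -0.032] at [ 0.5261 -0.2792  0.1635] [ 3.136 -0.324 -0.668] t 23.425
turn [0.003 0.004 0.002] shift [ 0.082 -0.011  0.416] at [ 0.5261 -0.2792  0.1635] [ 3.136 -0.324 -0.668] t 23.425
turn [0.003 0.004 0.002] shift [ 0.122 -0.012  0.834] at [ 0.5261 -0.2792  0.1635] [ 3.136 -0.324 -0.668] t 23.425
```

Emit:
arm_command(series=[0.003, 0.004, 0.002, 0.075, -0.01, 0, 0, 0.003, 0.004, 0.002, 0.082, -0.01, 0.4, 0, 0.003, 0.004, 0.002, 0.082, -0.01, 0.41, 0, 0.003, 0.004, 0.002, 0.082, -0.01, 0.41, 0])

```text
t: 23.92
eef_pos: [0.5431, -0.2924, 0.1271]
ee_rot: [-3.141, -0.33, -0.674]
force: [0.0, 0.8, -1.2]
width: 0.0235
gripper_force: 40.0
```

```bash
python3 look.py L 6; python3 - <<'E'
from h import *
s=arm.get_state(); print(s["q"].round(2))
for u in(.045,.003):rows(hang2("L",u,-.33),(np.pi,-.33,PSI))
E
```

```text
turn [ 0.     0.057 -0.001] shift [-0.028 -0.006  0.06 ] at [ 0.5431 -0.2924  0.1271] [-3.141 -0.33  -0.674] t 23.925
eye pred [ 0.59637678 -0.33494083  0.12559788]
top eye px [411.  181.4] tip [410.3 181.1] foot [410.1 180.6]
scene eye px [163.1 189.1] tip [162.2 194.3] foot [160.  202.5]
[-0.11  0.22 -0.72  0.48 -0.39  0.58]
turn [-0.    -0.001 -0.001] shift [-0.011 -0.001  0.009] at [ 0.5435 -0.2921  0.1279] [-3.14  -0.332 -0.674] t 24.025
turn [-0.    -0.001 -0.001] shift [ 0.026 -0.001  0.427] at [ 0.5435 -0.2921  0.1279] [-3.14  -0.332 -0.674] t 24.025
```

View pics/l6.png

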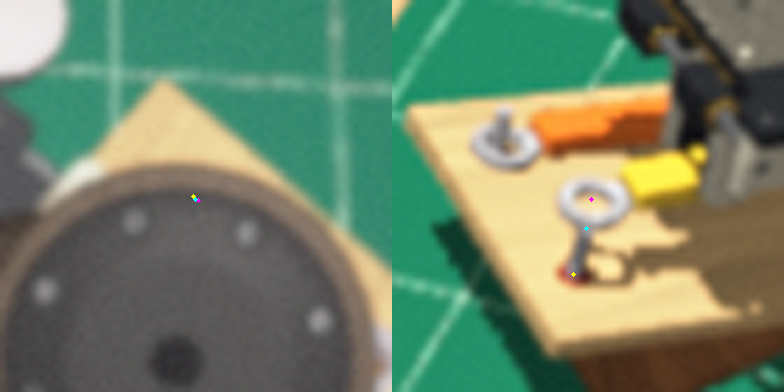

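The ring sits above the left peg, as it did for the file, so I'm lowering it.

Emit:
arm_command(series=[0, 0, 0, 0, 0, 0.1, 0, 0, 0, 0, 0.01, 0, 0.2, 0, 0, 0, 0, 0.015, 0, 0.3, 0, 0, 0, 0, 0.022, 0, 0.41, 0, 0, 0, 0, 0.022, 0, 0.41, 0])

```text
t: 24.65
eef_pos: [0.5544, -0.3017, 0.0875]
ee_rot: [3.142, -0.329, -0.674]
force: [-1.5, 1.6, 0.8]
width: 0.023
gripper_force: 40.0
```

Emit:
arm_command(series=[0, 0.032, 0, 0.01, 0, 0.03, 0, 0, 0.032, 0, 0.01, 0, 0.05, 0, 0, 0.032, 0, 0.01, 0, 0.05, 0])

```text
t: 25.02
eef_pos: [0.5603, -0.3141, 0.0889]
ee_rot: [3.131, -0.385, -0.674]
force: [3.3, -1.8, 0.6]
width: 0.0243
gripper_force: 37.7
```

```bash
python3 - <<'E'
from h import *
s=arm.get_state(); print(s["q"].round(2),s["force"],s["moment"])
rows(hang2("L",.003,-.38),(np.pi,-.38,PSI))
E
```

```text
[-0.43  0.27 -0.92  1.49 -0.1  -0.14] [ 3.34549292 -1.82956768  0.57025518] [ 0.46614181  0.50134392 -0.03390568]
turn [ 0.007 -0.003 -0.001] shift [-0.113 -0.068 -0.004] at [ 0.5603 -0.3141  0.0889] [ 3.131 -0.385 -0.674] t 25.025
```

Emit:
arm_command(series=[0, 0, 0, 0, 0, 0, 0.6, 0, 0, 0, 0, 0, 0, 0.6, 0, 0, 0, 0, 0, 0, 0.6, 0, 0, 0, 0, 0, 0, 0.6, 0, 0, 0, 0, 0, -0.2, 0.6, 0, -0.02, 0, 0, 0, -0.5, 0.6, 0, -0.04, 0, 0, 0, -0.9, 0.6, 0, -0.04, 0, 0, 0, -0.9, 0.6])

```text
t: 26.02
eef_pos: [0.5393, -0.2952, 0.1775]
ee_rot: [3.135, -0.332, -0.678]
force: [-0.2, -3.3, 0.9]
width: 0.0523
gripper_force: 0.0
```

Emit:
arm_command(series=[0, -0.2, 0, -0.9, -0.3, -0.6, 0.8, 0, -0.2, 0, -0.9, -0.3, -0.6, 0.8, 0, -0.2, 0, -0.9, -0.3, -0.6, 0.8, 0, -0.2, 0, -0.9, -0.3, -0.6, 0.8])

```text
t: 26.52
eef_pos: [0.4774, -0.2077, 0.2037]
ee_rot: [3.133, -0.022, -0.681]
force: [0.3, -0.2, -0.3]
width: 0.0697
gripper_force: 0.0
```

```bash
cat > jars.py <<'E'
from h import *
def jarscan(cams=("top","scene")):
    for n in cams:
        i=arm.grab_frame(n); cv2.imwrite(f"pics/{n}_last.png",i)
        h=cv2.cvtColor(i,cv2.COLOR_BGR2HSV)
        for col,lo,hi in(("red",(172,140,110),(6,255,255)),("yellow",(24,130,130),(34,255,255)),("green",(50,135,165),(70,255,255)),("white",(0,0,175),(180,45,255)),("black",(0,0,0),(180,110,62))):
            for c in mask(i,lo,hi,(190,130,360,290)):
                (x,y),(w,hh),_=cv2.minAreaRect(c)
                if 8<min(w,hh) and max(w,hh)<30: print(n,col,(round(x),round(y)),"z46",rect(n,c,.046)[:4],"z24",rect(n,c,.024)[:2])
if __name__=="__main__":
    jarscan()
    t=cv2.imread("pics/top_last.png"); s=cv2.imread("pics/scene_last.png")
    st=arm.get_state(); print(st["eef_pos"],st["ee_rot"],st["q"].round(2))
E
python3 jars.py; python3 - <<'E'
import cv2,numpy as np
t=cv2.imread("pics/top_last.png"); s=cv2.imread("pics/scene_last.png")
cv2.imwrite("pics/c6.png",np.hstack([cv2.resize(t[90:310,190:470],(400,314)),cv2.resize(s[120:300,115:345],(400,314))]))
E
```

```text
scene red (248, 247) z46 [ 0.6584 -0.066   0.0546  0.0533] z24 [ 0.6438 -0.0722]
scene red (324, 198) z46 [0.4262 0.0888 0.0387 0.0387] z24 [0.4072 0.0855]
scene yellow (269, 254) z46 [ 0.6633 -0.0047  0.0538  0.0522] z24 [ 0.6488 -0.0097]
scene yellow (301, 216) z46 [0.511  0.0417 0.0417 0.0236] z24 [0.4936 0.0376]
scene green (312, 268) z46 [0.6727 0.1159 0.0506 0.0502] z24 [0.6583 0.1132]
scene white (290, 261) z46 [0.6677 0.0548 0.0562 0.0536] z24 [0.6533 0.0509]
scene white (304, 186) z46 [0.3963 0.0199 0.0526 0.0328] z24 [0.3767 0.0153]
scene white (334, 226) z46 [0.5193 0.1389 0.0524 0.0457] z24 [0.5021 0.1366]
scene white (324, 199) z46 [0.4308 0.0884 0.0539 0.0487] z24 [0.4119 0.0851]
scene black (228, 240) z46 [ 0.6544 -0.1264  0.046   0.0437] z24 [ 0.6397 -0.1338]
scene black (334, 225) z46 [0.5156 0.1373 0.0365 0.036 ] z24 [0.4983 0.135 ]
[ 0.47654892 -0.20811153  0.20311272] [ 3.13167067 -0.02017546 -0.68189252] [-0.02  0.13 -0.41  0.02 -1.02  0.9 ]
```

View pics/c6.png

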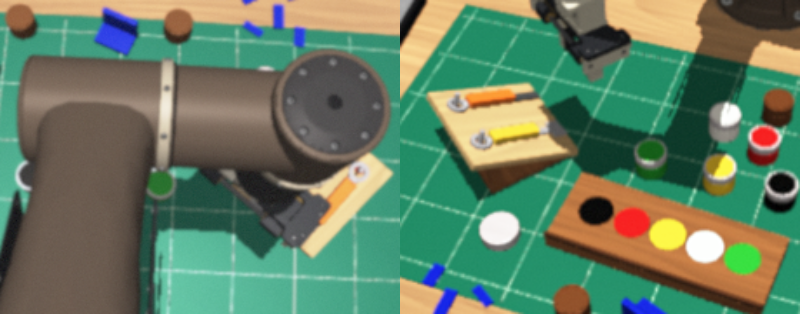

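Both tools hang on their pegs with the eyes around them, handles flat on the board. The white jar has been knocked: the scene camera had it at (288,195) and now shows about (302,188). I'll measure the jars from the stored first pictures and the current scene view.

```bash
python3 - <<'E'
from h import *
J=dict(top=dict(red=(230,249),yellow=(254,216),green=(302,217),white=(276,250),black=(213,212)),scene=dict(red=(324,201),yellow=(299,217),green=(259,209),white=(288,193),black=(334,228)))
def cap(n,i,p,r=16):
    # whole cap rim (grey/white aluminium + lid) : everything that is not mat-green inside the window is confusing -> use lid colour only
    x,y=p; h=cv2.cvtColor(i,cv2.COLOR_BGR2HSV)
    return h[y-2:y+3,x-2:x+3].reshape(-1,3).mean(0).round()
cur=cv2.imread("pics/scene_last.png")
R_=dict(red=((172,110,60),(8,255,255)),yellow=((22,110,70),(36,255,255)),green=((52,120,60),(70,255,255)),white=((0,0,150),(180,60,255)),black=((0,0,0),(180,130,75)))
for lab,n,i in(("t0","top",cv2.imread("pics/top0.png")),("s0","scene",cv2.imread("pics/scene0.png")),("s1","scene",cur)):
    for c,p in J[n].items():
        if lab=="s1" and c=="white": p=(303,187)
        hs=cap(n,i,p); h0=int(hs[0])
        lo,hi=R_[c]
        if c=="green": lo,hi=(h0-6,100,int(hs[2]*.7)),(h0+6,255,255)
        x,y=p; k=mask(i,lo,hi,(x-14,y-12,x+15,y+13))
        print(lab,c,hs,[rect(n,q,.047)[:4].tolist() for q in k[:1] if len(q)>5])
E
```

```text
t0 red [  0. 173. 216.] [[0.425, 0.0874, 0.0401, 0.0393]]
t0 yellow [ 30. 159. 221.] [[0.508, 0.0327, 0.0403, 0.0389]]
t0 green [ 61. 149. 198.] [[0.5102, -0.0849, 0.0407, 0.0402]]
t0 white [112.   7. 225.] [[0.4278, -0.0256, 0.0558, 0.0535]]
t0 black [46. 13. 50.] [[0.5122, 0.1373, 0.0367, 0.036]]
s0 red [  0. 213. 240.] [[0.4256, 0.0872, 0.0434, 0.041]]
s0 yellow [ 29. 189. 250.] [[0.5094, 0.0335, 0.0427, 0.0403]]
s0 green [ 61. 188. 207.] [[0.5111, -0.0842, 0.0414, 0.0406]]
s0 white [ 46.   2. 251.] [[0.4315, -0.0238, 0.0532, 0.0514]]
s0 black [61. 48. 20.] [[0.5152, 0.139, 0.0383, 0.0381]]
s1 red [  0. 210. 247.] [[0.4256, 0.087, 0.0426, 0.0414]]
s1 yellow [ 28. 188. 245.] [[0.5098, 0.0323, 0.0406, 0.0399]]
s1 green [ 61. 185. 101.] [[0.5111, -0.0842, 0.0414, 0.0406]]
s1 white [ 48.   1. 254.] [[0.3972, 0.0166, 0.0492, 0.0482]]
s1 black [70. 40. 22.] [[0.515, 0.139, 0.039, 0.0365]]
```

Emit:
arm_command(series=[0.005, 0.013, 0.612, 0, 0, 0, 0.8, 0.005, 0.013, 0.612, 0, 0, 0, 0.8, 0.005, 0.013, 0.612, 0, 0, 0, 0.8, 0.005, 0.013, 0.612, 0, 0, 0, 0.8, 0.005, 0.013, 0.612, 0, 0, 0, 0.8, 0.005, 0.013, 0.612, 0, 0, 0, 0.8])

```text
t: 27.38
eef_pos: [0.4764, -0.2082, 0.2032]
ee_rot: [-3.115, -0.033, -1.644]
force: [-0.8, 0.3, -0.2]
width: 0.07
gripper_force: 0.0
```

```bash
cat >> h.py <<'E'
YAW=-1.644
SPOT=dict(red=(.6434,-.0729),yellow=(.6488,-.0104),green=(.6576,.1124),white=(.6527,.0505),black=(.6393,-.1344))
JAR=dict(red=(.4255,.0873),yellow=(.509,.0328),green=(.5107,-.0846),black=(.514,.138))
E
python3 -c "
from h import *
rows((*JAR['green'],.037),(np.pi,0,YAW))"
```

```text
turn [-0.017 -0.021  0.   ] shift [-1.313 -0.209  1.625] at [ 0.4764 -0.2082  0.2032] [-3.115 -0.033 -1.644] t 27.375
```

Emit:
arm_command(series=[-0.017, -0.021, 0, -0.66, -0.1, 0.3, 0.8, -0.017, -0.021, 0, -0.66, -0.1, 0.3, 0.8, -0.017, -0.021, 0, -0.66, -0.1, 0.3, 0.8])

```text
t: 27.75
eef_pos: [0.4923, -0.1436, 0.1715]
ee_rot: [3.141, -0.001, -1.64]
force: [0.9, -0.3, 0.4]
width: 0.0701
gripper_force: 0.0
```

Emit:
arm_command(series=[0, 0, 0, -0.66, -0.1, 0.4, 0.8, 0, 0, 0, -0.66, -0.1, 0.4, 0.8, 0, 0, 0, -0.66, -0.1, 0.4, 0.8])

```text
t: 28.12
eef_pos: [0.5072, -0.0787, 0.1321]
ee_rot: [3.142, -0.001, -1.641]
force: [0.6, 0.1, 1.0]
width: 0.07
gripper_force: 0.0
```

```bash
python3 -c "
from h import *
rows((*JAR['green'],.037),(np.pi,0,YAW))
i=arm.grab_frame('scene'); k=mask(i,(55,100,60),(67,255,255),(245,197,274,222))
print([rect('scene',q,.047) for q in k[:1]])
i=arm.grab_frame('top'); J=dict(white=(.397,.017))
"
```

```text
turn [ 0.    -0.     0.002] shift [ 0.056 -0.039  0.951] at [ 0.5072 -0.0787  0.1321] [ 3.142e+00 -1.000e-03 -1.641e+00] t 28.125
[array([ 0.5147, -0.0829,  0.0416,  0.0382, -0.8507])]
```

Emit:
arm_command(series=[0, 0, 0, 0.055, -0.045, 0, 0.8, 0, 0, 0, 0.055, -0.045, 0.5, 0.8, 0, 0, 0, 0.055, -0.045, 0.95, 0.8, 0, 0, 0, 0.055, -0.045, 0.95, 0.8, 0, 0, 0, 0.055, -0.045, 0.95, 0, 0, 0, 0, 0.055, -0.045, 0.95, 0, 0, 0, 0, 0.055, -0.045, 0.95, 0, 0, 0, 0, 0.055, -0.045, 0.95, 0], force=30)

```text
t: 29.22
eef_pos: [0.5127, -0.0843, 0.039]
ee_rot: [-3.138, 0.0, -1.642]
force: [-0.6, -1.4, 8.9]
width: 0.0534
gripper_force: 30.0
```

Emit:
arm_command(series=[0, 0, 0, 0, 0, -0.5, 0, 0, 0, 0, 0, 0, -1, 0, 0, 0, 0, 0, 0, -1, 0])

```text
t: 29.6
eef_pos: [0.5141, -0.084, 0.142]
ee_rot: [-3.132, 0.002, -1.642]
force: [0.4, 0.1, -2.0]
width: 0.0533
gripper_force: 30.0
```

```bash
python3 -c "
from h import *
s=arm.get_state(); print(s['width'],s['gripper_force'])
rows((*SPOT['green'],.13),(np.pi,0,YAW))
"
```

```text
0.053338608048362185 29.999705851078033
turn [-0.006  0.001  0.001] shift [-2.061 -1.29   0.137] at [ 0.5141 -0.084   0.142 ] [-3.132e+00  2.000e-03 -1.642e+00] t 29.6
```

Emit:
arm_command(series=[0, 0, 0, -0.68, -0.43, 0, 0, 0, 0, 0, -0.68, -0.43, 0, 0, 0, 0, 0, -0.68, -0.43, 0, 0])

```text
t: 29.98
eef_pos: [0.5593, -0.0187, 0.1366]
ee_rot: [3.141, -0.0, -1.641]
force: [-0.3, -0.2, -0.2]
width: 0.0536
gripper_force: 30.0
```

Emit:
arm_command(series=[0, 0, 0, -0.68, -0.43, 0, 0, 0, 0, 0, -0.68, -0.43, 0, 0, 0, 0, 0, -0.68, -0.43, 0, 0])

```text
t: 30.35
eef_pos: [0.6066, 0.0453, 0.1364]
ee_rot: [3.141, -0.0, -1.642]
force: [-0.5, -0.6, -0.5]
width: 0.0533
gripper_force: 30.0
```

Emit:
arm_command(series=[-0.005, 0, 0, -0.69, -0.43, 0.3, 0, -0.005, 0, 0, -0.69, -0.43, 0.3, 0, -0.005, 0, 0, -0.69, -0.43, 0.3, 0, -0.005, 0, 0, -0.69, -0.43, 0.3, 0])

```text
t: 30.85
eef_pos: [0.6539, 0.1096, 0.1071]
ee_rot: [3.133, -0.0, -1.644]
force: [0.4, -0.1, -1.1]
width: 0.0537
gripper_force: 30.0
```

```bash
python3 -c "
from h import *
rows((*SPOT['green'],.064),(np.pi,0,YAW)); print(arm.get_state()['q'].round(2))
"
```

```text
turn [ 0.005 -0.     0.   ] shift [-0.031 -0.039  0.431] at [0.6539 0.1096 0.1071] [ 3.133 -0.    -1.644] t 30.85
[ 0.46  0.46 -0.18 -0.   -0.94 -0.53]
```

Emit:
arm_command(series=[0.005, 0, 0, -0.03, -0.035, 0.1, 0, 0.005, 0, 0, -0.03, -0.035, 0.3, 0, 0.005, 0, 0, -0.03, -0.035, 0.42, 0, 0.005, 0, 0, -0.03, -0.035, 0.42, 0])

```text
t: 31.35
eef_pos: [0.6577, 0.1131, 0.0644]
ee_rot: [3.141, -0.001, -1.643]
force: [1.4, 0.4, -0.6]
width: 0.0537
gripper_force: 30.0
```

```bash
python3 -c "
from h import *
rows((*SPOT['green'],.064),(np.pi,0,YAW)); print(arm.get_state()['force'])
"
```

```text
turn [ 0. -0.  0.] shift [0.007 0.001 0.004] at [0.6577 0.1131 0.0644] [ 3.141e+00 -1.000e-03 -1.643e+00] t 31.35
[ 1.3643748   0.43330151 -0.64020348]
```

Emit:
arm_command(series=[0, 0, 0, 0, 0, 0.02, 0, 0, 0, 0, 0, 0, 0.02, 0, 0, 0, 0, 0, 0, 0.02, 0.8, 0, 0, 0, 0, 0, 0.02, 0.8, 0, 0, 0, 0, 0, 0.02, 0.8, 0, 0, 0, 0, 0, -0.3, 0.8, 0, 0, 0, 0, 0, -0.9, 0.8, 0, 0, 0, 0, 0, -0.9, 0.8])

```text
t: 32.35
eef_pos: [0.6613, 0.1145, 0.1611]
ee_rot: [-3.132, 0.004, -1.642]
force: [-0.5, 0.6, -0.7]
width: 0.0699
gripper_force: 0.0
```

```bash
python3 -c "
from h import *
rows((*JAR['black'],.15),(np.pi,0,YAW))
i=arm.grab_frame('scene'); k=mask(i,(55,120,60),(67,255,255),(295,245,330,285)); print([rect('scene',q,.07) for q in k[:2] if len(q)>5])
"
```

```text
turn [-0.006  0.002  0.001] shift [-0.129  1.487  0.098] at [0.6613 0.1145 0.1611] [-3.132  0.004 -1.642] t 32.35
[array([ 0.6993,  0.1207,  0.0497,  0.0278, -1.3967]), array([ 0.6697,  0.1167,  0.0393,  0.0187, -1.2707])]
```

Emit:
arm_command(series=[0, 0, 0, -0.06, 0.75, 0, 0.8, 0, 0, 0, -0.06, 0.75, 0, 0.8, 0, 0, 0, -0.06, 0.75, 0, 0.8])

```text
t: 32.78
eef_pos: [0.5831, 0.1251, 0.155]
ee_rot: [-3.141, -0.0, -1.642]
force: [-0.2, 0.3, 0.8]
width: 0.0702
gripper_force: 0.0
```

Emit:
arm_command(series=[0, 0, 0, -0.06, 0.72, 0.1, 0.8, 0, 0, 0, -0.06, 0.72, 0.1, 0.8, 0, 0, 0, -0.06, 0.72, 0.3, 0.8, 0, 0, 0, -0.06, 0.72, 0.3, 0.8])

```text
t: 33.28
eef_pos: [0.5126, 0.1359, 0.124]
ee_rot: [3.14, -0.001, -1.643]
force: [0.4, -0.1, -0.0]
width: 0.0696
gripper_force: 0.0
```

```bash
python3 -c "
from h import *
rows((*JAR['black'],.037),(np.pi,0,YAW))
i=arm.grab_frame('scene'); k=mask(i,(55,120,60),(67,255,255),(290,245,335,285)); print([rect('scene',q,.07) for q in k[:2] if len(q)>5])
k=mask(i,(0,0,0),(180,130,75),(320,216,349,241)); print([rect('scene',q,.047) for q in k[:2] if len(q)>5])
"
```

```text
turn [ 0.001 -0.001  0.001] shift [-0.023 -0.014  0.87 ] at [0.5126 0.1359 0.124 ] [ 3.140e+00 -1.000e-03 -1.643e+00] t 33.275
[array([0.6599, 0.113 , 0.041 , 0.039 , 0.9756]), array([ 0.6984,  0.1212,  0.0489,  0.0233, -1.3413])]
[array([ 0.5229,  0.1421,  0.0444,  0.0285, -1.1134]), array([0.5438, 0.1393, 0.0586, 0.0514, 1.5601])]
```

The green jar sits 2 mm from its disc's centre. Grasping the black one.

Emit:
arm_command(series=[0, 0, 0, -0.023, -0.014, 0.45, 0.8, 0, 0, 0, -0.023, -0.014, 0.87, 0.8, 0, 0, 0, -0.023, -0.014, 0.87, 0.8, 0, 0, 0, -0.023, -0.014, 0.87, 0, 0, 0, 0, -0.023, -0.014, 0.87, 0, 0, 0, 0, -0.023, -0.014, 0.87, 0, 0, 0, 0, -0.023, -0.014, 0.87, 0])

```text
t: 34.2
eef_pos: [0.5151, 0.1389, 0.0399]
ee_rot: [-3.139, 0.002, -1.643]
force: [0.6, -1.2, 8.5]
width: 0.0539
gripper_force: 30.0
```

Emit:
arm_command(series=[0, 0, 0, 0, 0, -0.5, 0, 0, 0, 0, 0, 0, -1, 0, 0, 0, 0, 0, 0, -1, 0])

```text
t: 34.58
eef_pos: [0.5163, 0.1397, 0.143]
ee_rot: [-3.134, 0.005, -1.642]
force: [-0.2, -0.8, -1.8]
width: 0.0536
gripper_force: 30.0
```

```bash
python3 -c "
from h import *
s=arm.get_state(); print(s['width'],s['gripper_force'])
rows((*SPOT['black'],.13),(np.pi,0,YAW))
"
```

```text
0.05359487623753451 29.99975848942995
turn [-0.005  0.003  0.001] shift [ 2.647 -1.421  0.127] at [0.5163 0.1397 0.143 ] [-3.134  0.005 -1.642] t 34.575
```

Emit:
arm_command(series=[0, 0, 0, 0.88, -0.47, 0, 0, 0, 0, 0, 0.88, -0.47, 0, 0, 0, 0, 0, 0.88, -0.47, 0, 0])

```text
t: 34.95
eef_pos: [0.5546, 0.0451, 0.1376]
ee_rot: [3.141, -0.0, -1.646]
force: [0.9, 0.2, -1.2]
width: 0.0537
gripper_force: 30.0
```

Emit:
arm_command(series=[0, 0, 0, 0.88, -0.47, 0, 0, 0, 0, 0, 0.88, -0.47, 0, 0, 0, 0, 0, 0.88, -0.47, 0, 0])

```text
t: 35.33
eef_pos: [0.5952, -0.0455, 0.1374]
ee_rot: [3.141, -0.0, -1.646]
force: [-0.3, -0.6, -0.7]
width: 0.0536
gripper_force: 30.0
```

Emit:
arm_command(series=[0, 0, 0, 0.88, -0.47, 0.2, 0, 0, 0, 0, 0.88, -0.47, 0.2, 0, 0, 0, 0, 0.88, -0.47, 0.3, 0, 0, 0, 0, 0.88, -0.47, 0.3, 0])

```text
t: 35.83
eef_pos: [0.6344, -0.1343, 0.1068]
ee_rot: [3.139, 0.0, -1.643]
force: [-0.5, -0.1, -0.5]
width: 0.0533
gripper_force: 30.0
```

```bash
python3 -c "
from h import *
rows((*SPOT['black'],.064),(np.pi,0,YAW))
"
```

```text
turn [0.001 0.    0.001] shift [-0.002 -0.05   0.428] at [ 0.6344 -0.1343  0.1068] [ 3.139  0.    -1.643] t 35.825
```

Emit:
arm_command(series=[0, 0, 0, 0, -0.04, 0.2, 0, 0, 0, 0, 0, -0.04, 0.4, 0, 0, 0, 0, 0, -0.04, 0.445, 0, 0, 0, 0, 0, -0.04, 0.445, 0, 0, 0, 0, 0, -0.04, 0.445, 0.8, 0, 0, 0, 0, -0.04, 0.445, 0.8, 0, 0, 0, 0, -0.04, 0.445, 0.8, 0, 0, 0, 0, -0.04, 0.1, 0.8])

```text
t: 36.83
eef_pos: [0.6376, -0.1355, 0.0956]
ee_rot: [3.136, -0.0, -1.644]
force: [1.8, 0.2, 0.4]
width: 0.0698
gripper_force: 0.0
```

Emit:
arm_command(series=[0, 0, 0, 0, 0, -0.5, 0.8, 0, 0, 0, 0, 0, -0.5, 0.8])

```text
t: 37.08
eef_pos: [0.6423, -0.1357, 0.1529]
ee_rot: [-3.133, 0.0, -1.642]
force: [0.1, 0.5, -1.0]
width: 0.0697
gripper_force: 0.0
```

```bash
python3 -c "
from h import *
rows((*JAR['yellow'],.13),(np.pi,0,YAW))
i=arm.grab_frame('scene')
k=mask(i,(22,110,70),(36,255,255),(285,204,316,230)); print([rect('scene',q,.047) for q in k[:1] if len(q)>5])
"
```

```text
turn [-0.005  0.     0.001] shift [-1.586  1.452  0.217] at [ 0.6423 -0.1357  0.1529] [-3.133  0.    -1.642] t 37.075
[array([0.511 , 0.0341, 0.044 , 0.0427, 0.287 ])]
```

Emit:
arm_command(series=[0, 0, 0, -0.8, 0.73, 0, 0.8, 0, 0, 0, -0.8, 0.73, 0, 0.8, 0, 0, 0, -0.8, 0.73, 0, 0.8])

```text
t: 37.5
eef_pos: [0.5703, -0.0488, 0.1475]
ee_rot: [3.14, 0.0, -1.641]
force: [2.0, -0.6, 0.2]
width: 0.07
gripper_force: 0.0
```

Emit:
arm_command(series=[0, 0, 0, -0.79, 0.7, 0.2, 0.8, 0, 0, 0, -0.79, 0.7, 0.2, 0.8, 0, 0, 0, -0.79, 0.7, 0.2, 0.8, 0, 0, 0, -0.79, 0.7, 0.2, 0.8])

```text
t: 38.0
eef_pos: [0.5089, 0.0333, 0.1279]
ee_rot: [-3.141, -0.0, -1.642]
force: [-0.9, 1.0, 0.0]
width: 0.0704
gripper_force: 0.0
```

```bash
python3 -c "
from h import *
rows((.5095,.0333,.037),(np.pi,0,YAW))
i=arm.grab_frame('scene')
k=mask(i,(0,0,0),(180,130,75),(210,220,242,252)); print('black',[rect('scene',q,.07) for q in k[:2] if len(q)>5])
k=mask(i,(22,110,70),(36,255,255),(285,204,316,230)); print([rect('scene',q,.047) for q in k[:1] if len(q)>5])
"
```

```text
turn [-0.    -0.     0.001] shift [-0.001 -0.006  0.909] at [0.5089 0.0333 0.1279] [-3.141 -0.    -1.642] t 38.0
black [array([ 0.6404, -0.1345,  0.0378,  0.0374, -0.324 ]), array([ 0.677 , -0.117 ,  0.0473,  0.0299, -1.1193])]
[array([ 0.5151,  0.0375,  0.0442,  0.0318, -0.9617])]
```

The black jar is within 1 mm of its disc's centre. Yellow is next.

Emit:
arm_command(series=[0, 0, 0, 0, 0, 0.45, 0.8, 0, 0, 0, 0, 0, 0.91, 0.8, 0, 0, 0, 0, 0, 0.91, 0.8, 0, 0, 0, 0, 0, 0.91, 0, 0, 0, 0, 0, 0, 0.91, 0, 0, 0, 0, 0, 0, 0.91, 0, 0, 0, 0, 0, 0, 0.91, 0])

```text
t: 38.92
eef_pos: [0.5097, 0.0337, 0.0388]
ee_rot: [-3.138, 0.001, -1.642]
force: [-0.3, -1.0, 8.2]
width: 0.0538
gripper_force: 30.0
```

Emit:
arm_command(series=[0, 0, 0, 0, 0, -0.5, 0, 0, 0, 0, 0, 0, -1, 0, 0, 0, 0, 0, 0, -1, 0])

```text
t: 39.3
eef_pos: [0.5109, 0.0344, 0.1417]
ee_rot: [-3.133, 0.004, -1.642]
force: [1.1, 0.8, -1.0]
width: 0.0536
gripper_force: 30.0
```

```bash
python3 -c "
from h import *
s=arm.get_state(); print(s['width'],s['gripper_force'])
rows((*SPOT['yellow'],.13),(np.pi,0,YAW))
"
```

```text
0.05363129712876839 29.999617785215378
turn [-0.005  0.002  0.001] shift [ 0.349 -1.407  0.128] at [0.5109 0.0344 0.1417] [-3.133  0.004 -1.642] t 39.3
```

Emit:
arm_command(series=[0, 0, 0, 0.17, -0.7, 0, 0, 0, 0, 0, 0.17, -0.7, 0, 0, 0, 0, 0, 0.17, -0.7, 0, 0])

```text
t: 39.67
eef_pos: [0.5765, 0.011, 0.1359]
ee_rot: [3.14, -0.0, -1.644]
force: [-0.4, 0.5, -1.1]
width: 0.0538
gripper_force: 30.0
```

Emit:
arm_command(series=[0, 0, 0, 0.17, -0.7, 0.2, 0, 0, 0, 0, 0.17, -0.7, 0.3, 0, 0, 0, 0, 0.17, -0.7, 0.3, 0, 0, 0, 0, 0.17, -0.7, 0.3, 0])

```text
t: 40.17
eef_pos: [0.6444, -0.0102, 0.1074]
ee_rot: [3.141, 0.0, -1.643]
force: [-0.2, -1.0, -1.6]
width: 0.0537
gripper_force: 30.0
```

```bash
python3 -c "
from h import *
rows((*SPOT['yellow'],.064),(np.pi,0,YAW))
"
```

```text
turn [0.    0.    0.001] shift [-0.001 -0.044  0.434] at [ 0.6444 -0.0102  0.1074] [ 3.141  0.    -1.643] t 40.175
```

Emit:
arm_command(series=[0, 0, 0, 0, -0.035, 0.2, 0, 0, 0, 0, 0, -0.035, 0.4, 0, 0, 0, 0, 0, -0.035, 0.45, 0, 0, 0, 0, 0, -0.035, 0.45, 0, 0, 0, 0, 0, -0.035, 0.45, 0.8, 0, 0, 0, 0, -0.035, 0.45, 0.8, 0, 0, 0, 0, -0.035, 0.45, 0.8, 0, 0, 0, 0, -0.035, 0.1, 0.8])

```text
t: 41.18
eef_pos: [0.6471, -0.0112, 0.0946]
ee_rot: [3.136, -0.001, -1.644]
force: [0.1, -1.0, 0.6]
width: 0.0702
gripper_force: 0.0
```

Emit:
arm_command(series=[0, 0, 0, 0, 0, -0.5, 0.8, 0, 0, 0, 0, 0, -0.5, 0.8])

```text
t: 41.42
eef_pos: [0.6518, -0.0105, 0.1518]
ee_rot: [-3.133, 0.002, -1.642]
force: [0.3, -0.6, -0.9]
width: 0.07
gripper_force: 0.0
```

```bash
python3 -c "
from h import *
rows((*JAR['red'],.13),(np.pi,0,YAW))
i=arm.grab_frame('scene')
k=mask(i,(172,110,60),(8,255,255),(308,186,342,216)); print([rect('scene',q,.047) for q in k[:1] if len(q)>5])
k=mask(i,(0,0,150),(180,60,255),(285,172,318,201)); print('white',[rect('scene',q,.047) for q in k[:1] if len(q)>5])
"
```

```text
turn [-0.005  0.001  0.001] shift [-0.814  2.328  0.201] at [ 0.6518 -0.0105  0.1518] [-3.133e+00  2.000e-03 -1.642e+00] t 41.425
[array([0.4256, 0.0872, 0.0434, 0.041 , 0.2549])]
white [array([0.3975, 0.011 , 0.0568, 0.0388, 0.2816])]
```

Emit:
arm_command(series=[0, 0, 0, -0.28, 0.78, 0, 0.8, 0, 0, 0, -0.28, 0.78, 0, 0.8, 0, 0, 0, -0.28, 0.78, 0, 0.8])

```text
t: 41.85
eef_pos: [0.5718, 0.0231, 0.1466]
ee_rot: [3.141, -0.0, -1.642]
force: [0.4, 0.1, -0.6]
width: 0.0702
gripper_force: 0.0
```

Emit:
arm_command(series=[0, 0, 0, -0.27, 0.78, 0, 0.8, 0, 0, 0, -0.27, 0.78, 0, 0.8, 0, 0, 0, -0.27, 0.78, 0, 0.8])

```text
t: 42.22
eef_pos: [0.4972, 0.0556, 0.1471]
ee_rot: [-3.141, 0.0, -1.642]
force: [0.5, 0.1, 0.2]
width: 0.0703
gripper_force: 0.0
```

Emit:
arm_command(series=[0, 0, 0, -0.27, 0.74, 0.2, 0.8, 0, 0, 0, -0.27, 0.74, 0.2, 0.8, 0, 0, 0, -0.27, 0.74, 0.2, 0.8, 0, 0, 0, -0.27, 0.74, 0.2, 0.8])

```text
t: 42.72
eef_pos: [0.4272, 0.0878, 0.1273]
ee_rot: [-3.14, 0.0, -1.643]
force: [-0.3, 0.7, 0.5]
width: 0.0701
gripper_force: 0.0
```

```bash
python3 -c "
from h import *
rows((*JAR['red'],.037),(np.pi,0,YAW))
i=arm.grab_frame('scene')
k=mask(i,(22,110,70),(36,255,255),(250,230,285,270)); print('yellow',[rect('scene',q,.07) for q in k[:1] if len(q)>5])
k=mask(i,(172,110,60),(8,255,255),(308,186,342,216)); print([rect('scene',q,.047) for q in k[:1] if len(q)>5])
t=arm.grab_frame('top'); k=mask(t,(0,0,150),(180,60,255),(240,235,280,290)); print('white top',[rect('top',q,.047) for q in k[:3] if len(q)>5])
"
```

```text
turn [-0.001  0.     0.001] shift [0.007 0.017 0.903] at [0.4272 0.0878 0.1273] [-3.14   0.    -1.643] t 42.725
yellow [array([ 0.6476, -0.0121,  0.0428,  0.0426,  0.3036])]
[array([ 0.4293,  0.0882,  0.0418,  0.0347, -1.2674])]
white top [array([ 0.3902,  0.0078,  0.0577,  0.0496, -0.723 ])]
```

Emit:
arm_command(series=[0, 0, 0, 0.005, 0.012, 0, 0.73, 0, 0, 0, 0.005, 0.012, 0.4, 0.73, 0, 0, 0, 0.005, 0.012, 0.9, 0.73, 0, 0, 0, 0.005, 0.012, 0.9, 0.73, 0, 0, 0, 0.005, 0.012, 0.9, 0, 0, 0, 0, 0.005, 0.012, 0.9, 0, 0, 0, 0, 0.005, 0.012, 0.9, 0, 0, 0, 0, 0.005, 0.012, 0.9, 0])

```text
t: 43.82
eef_pos: [0.4255, 0.0878, 0.0387]
ee_rot: [-3.139, 0.002, -1.642]
force: [-0.3, 0.1, 8.7]
width: 0.0537
gripper_force: 30.0
```

Emit:
arm_command(series=[0, 0, 0, 0, 0, -0.5, 0, 0, 0, 0, 0, 0, -1, 0, 0, 0, 0, 0, 0, -1, 0])

```text
t: 44.2
eef_pos: [0.4266, 0.0886, 0.1415]
ee_rot: [-3.134, 0.006, -1.642]
force: [0.1, 0.2, -1.4]
width: 0.0535
gripper_force: 30.0
```

```bash
python3 -c "
from h import *
s=arm.get_state(); print(s['width'],s['gripper_force'])
rows((*SPOT['red'],.13),(np.pi,0,YAW))
"
```

```text
0.05354685416850293 29.99981001019478
turn [-0.005  0.004  0.001] shift [ 1.456 -2.277  0.125] at [0.4266 0.0886 0.1415] [-3.134  0.006 -1.642] t 44.2
```

Emit:
arm_command(series=[0, 0, 0, 0.48, -0.76, 0, 0, 0, 0, 0, 0.48, -0.76, 0, 0, 0, 0, 0, 0.48, -0.76, 0, 0])

```text
t: 44.58
eef_pos: [0.4973, 0.0327, 0.1365]
ee_rot: [3.141, -0.0, -1.645]
force: [-0.9, 0.0, -1.1]
width: 0.0538
gripper_force: 30.0
```

Emit:
arm_command(series=[0, 0, 0, 0.48, -0.76, 0, 0, 0, 0, 0, 0.48, -0.76, 0, 0, 0, 0, 0, 0.48, -0.76, 0, 0])

```text
t: 44.95
eef_pos: [0.5692, -0.0203, 0.1363]
ee_rot: [3.141, -0.0, -1.645]
force: [-0.9, 0.6, -0.7]
width: 0.0536
gripper_force: 30.0
```

Emit:
arm_command(series=[0, 0, 0, 0.48, -0.74, 0.2, 0, 0, 0, 0, 0.48, -0.74, 0.2, 0, 0, 0, 0, 0.48, -0.74, 0.3, 0, 0, 0, 0, 0.48, -0.74, 0.3, 0])

```text
t: 45.45
eef_pos: [0.6374, -0.0721, 0.106]
ee_rot: [3.139, -0.0, -1.643]
force: [0.3, 0.4, -0.6]
width: 0.0535
gripper_force: 30.0
```

```bash
python3 -c "
from h import *
rows((*SPOT['red'],.064),(np.pi,0,YAW))
"
```

```text
turn [ 0.002 -0.     0.001] shift [ 0.004 -0.061  0.419] at [ 0.6374 -0.0721  0.106 ] [ 3.139 -0.    -1.643] t 45.45
```

Emit:
arm_command(series=[0, 0, 0, 0.004, -0.055, 0.1, 0, 0, 0, 0, 0.004, -0.055, 0.35, 0, 0, 0, 0, 0.004, -0.055, 0.44, 0, 0, 0, 0, 0.004, -0.055, 0.44, 0, 0, 0, 0, 0.004, -0.055, 0.44, 0.8, 0, 0, 0, 0.004, -0.055, 0.44, 0.8, 0, 0, 0, 0.004, -0.055, 0.44, 0.8, 0, 0, 0, 0.004, -0.055, 0.1, 0.8])

```text
t: 46.45
eef_pos: [0.643, -0.0738, 0.0949]
ee_rot: [3.137, -0.001, -1.644]
force: [0.1, -0.6, 0.2]
width: 0.0702
gripper_force: 0.0
```

Emit:
arm_command(series=[0, 0, 0, 0, 0, -0.5, 0.8, 0, 0, 0, 0, 0, -0.5, 0.8])

```text
t: 46.7
eef_pos: [0.6476, -0.0735, 0.1521]
ee_rot: [-3.133, 0.001, -1.642]
force: [0.5, -1.0, -0.7]
width: 0.0702
gripper_force: 0.0
```

Emit:
arm_command(series=[0, 0, 0, 1, 0, -0.2, 0.8, 0, 0, 0, 1, 0, -0.2, 0.8, 0, 0, 0, 1, 0, -0.2, 0.8])

```text
t: 47.08
eef_pos: [0.6373, -0.1759, 0.1673]
ee_rot: [-3.141, -0.0, -1.646]
force: [-0.6, -0.1, -0.2]
width: 0.07
gripper_force: 0.0
```

```bash
python3 -c "
from h import *
i=arm.grab_frame('scene'); t=arm.grab_frame('top'); cv2.imwrite('pics/s9.png',i); cv2.imwrite('pics/t9.png',t)
k=mask(i,(172,110,60),(8,255,255),(232,222,262,262)); print('red',[rect('scene',q,.07) for q in k[:1] if len(q)>5])
k=mask(i,(0,0,185),(180,60,255),(280,170,325,205)); print('white',[(rect('scene',q,.047),cv2.boundingRect(q)) for q in k[:2] if len(q)>5])
k=mask(t,(0,0,150),(180,60,255),(240,235,290,290)); print('white top',[(rect('top',q,.047),cv2.boundingRect(q)) for q in k[:2] if len(q)>5])
cv2.imwrite('pics/c9.png',np.hstack([cv2.resize(t[200:300,200:300],(390,390)),cv2.resize(i[160:300,220:360],(390,390))]))
rows((.395,.015,.13),(np.pi,0,YAW))
"
```

```text
red [array([ 0.6459, -0.0734,  0.0457,  0.0435, -1.2668])]
white [(array([0.394 , 0.0301, 0.0284, 0.0119, 0.263 ]), (306, 182, 5, 8))]
white top []
turn [ 0.  0. -0.] shift [-1.704  2.554  0.367] at [ 0.6372 -0.1737  0.1667] [ 3.142  0.    -1.644] t 47.175
```

View pics/c9.png

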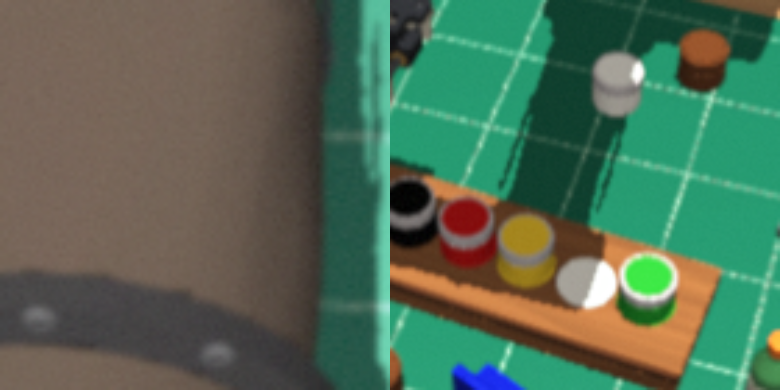

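All four placed jars stand on their discs. The white jar is at about (301,186) in the scene view, shaded. I'll fit its cap circle.

```bash
python3 -c "
from h import *
from scipy.optimize import least_squares
print(proj('scene',[(301.5,185.8)],.046))
for f in ('pics/s9.png','pics/scene_last.png'):
    i=cv2.imread(f); c=mask(i,(0,0,100),(180,75,255),(284,168,320,208))[0]; b=cv2.boundingRect(c); print(b)
    q=c.reshape(-1,2); q=q[q[:,1]<b[1]+9]; P=proj('scene',q,.047)
    r=least_squares(lambda v:np.hypot(*(P-v).T)-.027,P.mean(0)+[.01,0]); print(r.x, np.abs(r.fun).max())
"
```

```text
[[0.40011139 0.01171445]]
(293, 178, 19, 24)
[0.39881916 0.01207284] 0.0037252939934907456
(293, 178, 19, 24)
[0.39743278 0.01231898] 0.003010921972966884
```

Emit:
arm_command(series=[0, 0, 0, -0.56, 0.84, 0, 0.8, 0, 0, 0, -0.56, 0.84, 0, 0.8, 0, 0, 0, -0.56, 0.84, 0, 0.8])

```text
t: 47.55
eef_pos: [0.556, -0.1092, 0.1672]
ee_rot: [-3.142, 0.001, -1.64]
force: [0.4, -1.1, 1.2]
width: 0.07
gripper_force: 0.0
```

Emit:
arm_command(series=[0, 0, 0, -0.56, 0.84, 0, 0.8, 0, 0, 0, -0.56, 0.84, 0, 0.8, 0, 0, 0, -0.56, 0.84, 0, 0.8])

```text
t: 47.92
eef_pos: [0.4769, -0.048, 0.1673]
ee_rot: [-3.141, 0.001, -1.64]
force: [-0.0, -0.9, 1.2]
width: 0.0699
gripper_force: 0.0
```

Emit:
arm_command(series=[0, 0, 0, -0.56, 0.83, 0.3, 0.8, 0, 0, 0, -0.56, 0.83, 0.3, 0.8, 0, 0, 0, -0.56, 0.83, 0.3, 0.8, 0, 0, 0, -0.56, 0.83, 0.3, 0.8])

```text
t: 48.42
eef_pos: [0.4007, 0.0129, 0.1375]
ee_rot: [-3.14, 0.0, -1.642]
force: [-0.1, -0.5, -0.3]
width: 0.0704
gripper_force: 0.0
```

```bash
python3 -c "
from h import *
rows((.399,.012,.037),(np.pi,0,YAW)); print(arm.get_state()['q'].round(2))
"
```

```text
turn [-0.001  0.     0.002] shift [0.011 0.018 1.005] at [0.4007 0.0129 0.1375] [-3.14   0.    -1.642] t 48.425
[ 0.53  0.01 -0.72  0.   -0.85 -0.6 ]
```

Emit:
arm_command(series=[0, 0, 0, 0.01, 0.01, 0.4, 0.8, 0, 0, 0, 0.01, 0.01, 0.8, 0.8, 0, 0, 0, 0.01, 0.01, 0.99, 0.8, 0, 0, 0, 0.01, 0.01, 0.99, 0.8])

```text
t: 48.92
eef_pos: [0.3986, 0.0107, 0.0369]
ee_rot: [3.139, -0.002, -1.644]
force: [-0.4, 0.1, 0.8]
width: 0.0702
gripper_force: 0.0
```

```bash
python3 -c "
from h import *
rows((.399,.012,.037),(np.pi,0,YAW)); s=arm.get_state(); print(s['q'].round(2),s['force'])
"
```

```text
turn [ 0.001 -0.001 -0.   ] shift [-0.014 -0.003 -0.001] at [0.3986 0.0107 0.0369] [ 3.139e+00 -2.000e-03 -1.644e+00] t 48.925
[ 0.53  0.19 -0.84  0.   -0.54 -0.6 ] [-0.35996667  0.12925241  0.77888357]
```

Emit:
arm_command(series=[0, 0, 0, -0.01, 0, 0, 0, 0, 0, 0, -0.01, 0, 0, 0, 0, 0, 0, -0.01, 0, 0, 0, 0, 0, 0, -0.01, 0, 0, 0, 0, 0, 0, -0.01, 0, -0.5, 0, 0, 0, 0, -0.01, 0, -1, 0, 0, 0, 0, -0.01, 0, -1, 0])

```text
t: 49.8
eef_pos: [0.4005, 0.0135, 0.1417]
ee_rot: [-3.134, 0.004, -1.642]
force: [0.3, 0.3, -1.2]
width: 0.0536
gripper_force: 30.0
```

```bash
python3 -c "
from h import *
s=arm.get_state(); print(s['width'],s['gripper_force'])
rows((*SPOT['white'],.13),(np.pi,0,YAW))
"
```

```text
0.05361654316656645 29.9995169788599
turn [-0.005  0.003  0.001] shift [-0.549 -2.488  0.138] at [0.4005 0.0135 0.1417] [-3.134  0.004 -1.642] t 49.8
```

Emit:
arm_command(series=[0, 0, 0, -0.18, -0.83, 0, 0, 0, 0, 0, -0.18, -0.83, 0, 0, 0, 0, 0, -0.18, -0.83, 0, 0])

```text
t: 50.18
eef_pos: [0.4831, 0.0244, 0.1368]
ee_rot: [3.14, -0.001, -1.644]
force: [-0.3, -0.3, -1.3]
width: 0.0535
gripper_force: 30.0
```

Emit:
arm_command(series=[0, 0, 0, -0.18, -0.83, 0, 0, 0, 0, 0, -0.18, -0.83, 0, 0, 0, 0, 0, -0.18, -0.83, 0, 0])

```text
t: 50.55
eef_pos: [0.5665, 0.0363, 0.1368]
ee_rot: [3.14, -0.001, -1.644]
force: [-1.5, -1.0, -0.8]
width: 0.0532
gripper_force: 30.0
```

Emit:
arm_command(series=[0, 0, 0, -0.18, -0.81, 0, 0, 0, 0, 0, -0.18, -0.81, 0, 0, 0, 0, 0, -0.18, -0.81, 0.05, 0, 0, 0, 0, -0.18, -0.81, 0.05, 0])

```text
t: 51.05
eef_pos: [0.6465, 0.0481, 0.1321]
ee_rot: [3.139, -0.001, -1.643]
force: [-0.5, 0.6, -0.8]
width: 0.0538
gripper_force: 30.0
```

```bash
python3 -c "
from h import *
rows((*SPOT['white'],.064),(np.pi,0,YAW))
i=arm.grab_frame('scene')
c=mask(i,(0,0,90),(180,75,255),(270,215,320,270)); print([(cv2.boundingRect(k),rect('scene',k,.12)) for k in c[:3]])
"
```

```text
turn [ 0.001 -0.     0.   ] shift [-0.028 -0.061  0.681] at [0.6465 0.0481 0.1321] [ 3.139e+00 -1.000e-03 -1.643e+00] t 51.05
[((270, 244, 31, 26), array([0.7082, 0.053 , 0.0753, 0.0742, 0.3466])), ((274, 215, 29, 17), array([ 0.6029,  0.0297,  0.0742,  0.0535, -1.2682])), ((302, 253, 18, 17), array([0.7093, 0.1149, 0.0552, 0.0317, 1.0935]))]
```

Emit:
arm_command(series=[0, 0, 0, -0.024, -0.055, 0.2, 0, 0, 0, 0, -0.024, -0.055, 0.45, 0, 0, 0, 0, -0.024, -0.055, 0.65, 0, 0, 0, 0, -0.024, -0.055, 0.7, 0, 0, 0, 0, -0.024, -0.055, 0.7, 0, 0, 0, 0, -0.024, -0.055, 0.7, 0.8, 0, 0, 0, -0.024, -0.055, 0.7, 0.8, 0, 0, 0, -0.024, -0.055, 0.7, 0.8])

```text
t: 52.1
eef_pos: [0.6544, 0.0505, 0.0631]
ee_rot: [-3.141, 0.0, -1.643]
force: [-0.4, -0.5, 0.3]
width: 0.0693
gripper_force: 0.0
```

Emit:
arm_command(series=[0, 0, 0, 0, 0, -0.4, 0.8, 0, 0, 0, 0, 0, -1, 0.8, 0, 0, 0, 0, 0, -1, 0.8])

```text
t: 52.48
eef_pos: [0.6574, 0.0511, 0.169]
ee_rot: [-3.132, 0.003, -1.642]
force: [-0.4, 0.0, -1.4]
width: 0.0701
gripper_force: 0.0
```

Emit:
arm_command(series=[0, 0, 0, 0, 0.95, -0.3, 0.8, 0, 0, 0, 0, 0.95, -0.3, 0.8, 0, 0, 0, 0, 0.95, -0.3, 0.8])

```text
t: 52.85
eef_pos: [0.558, 0.0575, 0.1944]
ee_rot: [-3.14, 0.001, -1.642]
force: [0.6, 0.2, 0.6]
width: 0.0703
gripper_force: 0.0
```

Emit:
arm_command(series=[0, 0, 0, -0.9, 0.9, -0.3, 0.8, 0, 0, 0, -0.9, 0.9, -0.3, 0.8, 0, 0, 0, -0.9, 0.9, -0.3, 0.8])

```text
t: 53.22
eef_pos: [0.4754, 0.1561, 0.2241]
ee_rot: [-3.139, 0.002, -1.639]
force: [0.8, 0.3, 1.0]
width: 0.0702
gripper_force: 0.0
```

```bash
python3 -c "
from h import *
from scipy.optimize import least_squares
i=arm.grab_frame('scene'); t=arm.grab_frame('top')
S=dict(red=((172,110,60),(8,255,255),(232,222,262,262)),yellow=((22,110,70),(36,255,255),(250,230,285,270)),green=((55,120,60),(67,255,255),(295,240,335,275)),black=((0,0,0),(180,130,75),(210,220,242,245)))
for n,(lo,hi,r) in S.items():
    k=mask(i,lo,hi,r)[0]; p=rect('scene',k,.07); print(n,p[:4],(p[:2]-SPOT[n]).round(4))
c=mask(i,(0,0,100),(180,75,255),(274,232,306,275))[0]; b=cv2.boundingRect(c); print(b)
q=c.reshape(-1,2); q=q[q[:,1]<b[1]+9]; P=proj('scene',q,.071); r=least_squares(lambda v:np.hypot(*(P-v).T)-.027,P.mean(0)+[.01,0]); print('white',r.x-SPOT['white'],np.abs(r.fun).max())
c=mask(i,(0,0,150),(180,60,255),(274,232,306,275)); print(rect('scene',c[0],.07))
for n,i2,r in(('scene',i,(360,210,450,300)),('top',t,(95,150,190,240))):
    c=[k for k in mask(i2,(108,110,40),(130,255,255),r) if cv2.contourArea(k)>20]; print('pan',rect(n,np.vstack(c),.013) if c else 0)
f=mask(i,(6,140,100),(20,255,255),(125,150,215,215))[0]; g=mask(i,(22,110,110),(34,255,255),(125,150,225,215))[0]
print('handles px',cv2.minAreaRect(f),cv2.minAreaRect(g))
i0=cv2.imread('pics/scene_last.png'); f=mask(i0,(6,140,100),(20,255,255),(125,150,215,215))[0]; g=mask(i0,(22,110,110),(34,255,255),(125,150,225,215))[0]; print(cv2.minAreaRect(f),cv2.minAreaRect(g))
print(arm.get_state()['eef_pos'],arm.get_state()['force'])
"
```

```text
red [ 0.646  -0.0734  0.0436  0.0404] [ 0.0026 -0.0005]
yellow [ 0.6476 -0.0121  0.0428  0.0426] [-0.0012 -0.0017]
green [0.6599 0.113  0.041  0.039 ] [0.0023 0.0006]
black [ 0.6405 -0.1346  0.0382  0.0379] [ 0.0012 -0.0002]
(274, 241, 32, 30)
white [ 0.00223322 -0.00908828] 0.012245067936505354
[0.6669 0.0576 0.0831 0.0542 0.7879]
pan [0.5475 0.3324 0.1352 0.0996 0.6272]
pan [0.5112 0.3283 0.0801 0.0673 0.5892]
handles px ((166.6615447998047, 175.79234313964844), (8.434362411499023, 28.90009117126465), 82.87498474121094) ((180.11997985839844, 195.16000366210938), (8.9442720413208, 28.442787170410156), 79.69515228271484)
((167.09556579589844, 175.81228637695312), (8.412569999694824, 28.041898727416992), 83.2901611328125) ((180.135986328125, 195.2480010986328), (8.765386581420898, 28.442787170410156), 79.69515228271484)
[0.47634858 0.15451155 0.2231882 ] [ 0.79314019  0.77982153 -0.26774306]
```

```bash
python3 -c "
from h import *
i=arm.grab_frame('scene'); t=arm.grab_frame('top')
for v in(215,235):
    for n,im,r in(('scene',i,(276,236,304,268)),('top',t,(234,145,270,185))):
        c=mask(im,(0,0,v),(180,40,255),r); print(v,n,[(cv2.boundingRect(k),rect(n,k,.07)) for k in c[:2] if len(k)>8])
print(SPOT['white'])
h=cv2.cvtColor(i,cv2.COLOR_BGR2HSV)
for y in range(238,270,2): print(y,h[y,274:308,2].tolist())
"
```

```text
215 scene [((279, 244, 20, 16), array([ 0.6562,  0.0475,  0.0502,  0.0482, -1.2687])), ((294, 257, 7, 11), array([ 0.6826,  0.0821,  0.0341,  0.0107, -0.109 ]))]
215 top [((241, 147, 22, 26), array([ 0.6497,  0.0517,  0.0634,  0.0518, -0.8272]))]
235 scene [((279, 244, 20, 16), array([ 0.6562,  0.0475,  0.0502,  0.0482, -1.2686])), ((295, 258, 6, 10), array([ 0.6835,  0.0829,  0.0301,  0.0088, -0.0703]))]
235 top [((243, 149, 18, 17), array([ 0.6529,  0.0471,  0.0425,  0.0419, -1.5161]))]
(0.6527, 0.0505)
238 [240, 227, 195, 178, 175, 163, 157, 146, 132, 125, 129, 136, 138, 139, 140, 142, 141, 141, 140, 141, 140, 141, 141, 142, 142, 141, 141, 141, 141, 140, 140, 141, 142, 140]
240 [252, 251, 240, 217, 186, 182, 180, 183, 180, 180, 172, 163, 153, 146, 143, 131, 134, 138, 139, 140, 143, 140, 140, 140, 142, 141, 141, 140, 143, 142, 139, 142, 142, 141]
242 [252, 252, 249, 243, 220, 194, 189, 187, 185, 182, 181, 180, 185, 190, 190, 186, 187, 188, 166, 147, 142, 130, 134, 139, 139, 140, 138, 140, 142, 141, 140, 141, 141, 140]
244 [253, 253, 252, 243, 233, 210, 196, 201, 203, 219, 237, 242,
[... 1496 characters left out ...]
8, 220, 220]
262 [209, 197, 191, 176, 121, 94, 106, 119, 121, 125, 122, 117, 124, 125, 125, 119, 119, 122, 129, 136, 133, 128, 127, 148, 227, 255, 250, 196, 141, 193, 230, 218, 216, 218]
264 [193, 193, 194, 192, 174, 123, 101, 112, 122, 126, 129, 130, 136, 138, 143, 141, 141, 141, 141, 141, 133, 128, 144, 210, 252, 254, 235, 171, 88, 102, 174, 211, 213, 205]
266 [199, 197, 197, 196, 197, 187, 158, 129, 125, 125, 130, 131, 136, 136, 137, 139, 139, 133, 135, 138, 164, 221, 248, 253, 241, 211, 178, 131, 79, 68, 88, 113, 153, 192]
268 [196, 195, 199, 201, 200, 200, 199, 197, 190, 170, 149, 140, 140, 147, 154, 159, 161, 168, 198, 237, 245, 245, 241, 215, 188, 181, 158, 98, 72, 67, 74, 85, 91, 98]
```

Every jar is within about 4 mm of its disc's centre, the tools and pan haven't moved, and the arm is clear. Handing in.

```bash
python3 -c "
from station import arm
print(arm.job_done())"
```

```text
the job is handed in; nothing more can be done
None
```

I handed the job in after about 53 s of robot time: the pan is against the rack's back stop, the file hangs on the right peg and the scraper on the left, and all five jars stand within about 4 mm of their disc centres; no verdict came back.

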